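Square the form plates in their bench rack and lock the keeper

ROBOT

A 6-joint arm with a two-finger parallel gripper is mounted at the origin on the work surface. World frame = base frame: x ahead of the robot, y to its left, z up, the work surface at z = 0. Lengths are in m, angles in rad, forces in N, time in s.
With the tool pointing down it reaches from about 0.35 to 0.95 m from the base axis. Payload 17.4 kg.
Tool frame: the origin (TCP) lies at the very end of the fingers, on their centre line; the grasp point (between the pads) lies 19 mm behind it; z points along the fingers, x is the direction in which the jaws open and shut, and the axes are right-handed (so a half turn about z gives the same grasp; the last joint's range is limited). The gripper opens to 93 mm and grips with 3 to 60 N. Pads are 15 mm wide; open, the fingers measure 128 mm over their backs; the gripper's body (75 mm by 188 mm) begins 65 mm behind the grasp point.
Start: joints at [1.092, 0.116, 1.442, -0, 1.584, -0.038], TCP at [0.288, 0.61, 0.219] pointing down, gripper open.
Joint ranges: [-2.83, 2.83], [-0.83, 2.19], [0.07, 2.5], [-1.14, 4.28], [0.01, 3], [-2.97, 2.97]. Speed limits (rad/s): [1.89, 1.89, 2.22, 3.14, 3.14, 3.14].

INTERFACE

Orientations are given as a rotation vector (axis times angle).
In Python, from plant import manip gives the robot as it stands. The module is installed in compiled form; this text tells all that it offers.
- The arm moves only by the tool send_rows, never from a script. Its argument "increments" is one flat list of numbers, 7 for each row, row after row: the shift along the tool's x, y, z in mm, then the turn, a rotation vector about the tool's x, y, z in degrees, then the opening in per cent of the stroke, from 0 (shut) to 100 (fully open). A call has 1 to 12 rows; each row is the pose to reach, as a shift and turn from the pose measured when the call began, along the tool's axes at that moment; what a row does not reach only later rows make up. A row lasts 1/12 s, in which the tool goes at most 41.7 mm and 7.16 degrees, less where a joint would pass 70% of its speed; a pose out of reach is approached as far as the arm can. A call with a gripper value outside its range is refused whole. The fingers move at their own pace and stop on an object; "newtons" is the grip in N (left out, the last holds). Time passes only in rows, so rows that repeat a pose let the fingers close. It gives the time, the measured TCP pose, the force and the opening at its end, in the units of the state.
- manip.get_state(): the state, without advancing time (a new reading comes with each control period).
- manip.snapshot(name): name is "side" or "top"; returns a dict with "frame" (480x640x3 uint8, red, green, blue), "fx", "fy", "cx", "cy" (pixels), "extrinsics" (4x4, takes a point from camera to world coordinates). Camera axes: x right, y down, z forward; pixel columns grow to the right and rows downward; lengths in m; the calibration is good to about 2 mm. A picture is of the moment at which its call begins. There is no depth.
- manip.hand_in(): hands the job in, once; it reports no verdict.
The state is a dict: "t": time; "joint_pos": joint angles; "joint_velocities": joint speeds; "tau": joint torques, N m; "tcp_pos": TCP position; "ee_rot": TCP orientation; "wrist_force": force on the tool from outside, world axes, zero at the start; "torque": the same for the moment, N m; "gripper_width": opening from 0.0 (shut) to 1.0 (fully open).
Only numpy, scipy, OpenCV 4.12 (cv2) and the standard library are available. Lean on these libraries where they do the work, as an engineer would, in place of code of your own. Each camera call takes 0.05 s, during which the arm holds its last target.

TASK

The four aluminium form plates have slipped in their bench rack: push them upright, tight against the backstop, and square their ends flush against the end fence. Then swing the hasp across the front of the row, fully home over its staple, and after that take the lock pin from the punch stand and push it down through the staple loop until its flange sits on the staple. Let go of everything, and do not disturb the punches, the hammer or the bench block.

Things in the scene. Friction and masses are not known exactly. Their poses are not given: they have to be found in the camera images.
- rack: Grey steel rack, screwed down. Origin: bench level, under the inner corner of backstop and end fence; z up. Backstop: wall, inner face y=0, top 62 mm, x -4 to 146. End fence: wall, inner face x=0, top 50 mm, y 0 to -54. Plates stand on the -y side of the backstop, +x side of the fence. Floor 4 mm thick, x -35 to 170, y -110 to 35. Open at front (-y) and +x end, but for the staple post.
- plate1: Aluminium form plate next to the backstop: 90 mm long (x), 12 thick (y), 50 high (z), 0.12 to 0.18 kg. Origin at its centre. All four start leaning 20 to 30 degrees: tops to the backstop, feet slid out to -y, up to 80 mm from the backstop; ends 3 to 18 mm off the fence. When done, centre at rack x=45, y=-6, z=29 mm.
- plate2: Second plate from the backstop, same size; origin at its centre. When done, centre at rack x=45, y=-18, z=29 mm, axes parallel to the rack's (as all plates). A push low on plate4 towards the backstop slides all the feet home and stands the row up (5 to 20 N); upright plates stay upright.
- plate3: Third plate from the backstop, same size; origin at its centre. When done, centre at rack x=45, y=-30, z=29 mm. The plates rub on one another; a push on the end of one (2 to 6 N) slides it along, and may drag its neighbours part of the way.
- plate4: Fourth, front plate, same size; origin at its centre. When done, centre at rack x=45, y=-42, z=29 mm: the front face of the row is then at y=-48. Press it low, near its foot: a push high up leaves the feet out and the row not tight.
- hasp (a joint): Angle of the hasp, rad: 0 = closed, lying along the rack's +x across the front of the row, over the staple; grows as the free end swings out (1.57: it points to the rack's -y). Range 0 to 2.0, starts 1.35 to 1.65. Friction hinge: stays where left, moves with about 1 N at its end.
- hasp_hinge (a point): On the hasp's vertical hinge axis (rack x=-12, y=-60 mm), 28 mm above the bench; knuckles reach 48 mm up. The hasp is a flat steel bar 4 mm thick, 182 mm long from the axis, 16 to 40 mm above the bench, with a slot 130 to 165 mm from the axis for the staple. Closed, its outer face is at rack y=-62 mm.
- hasp_end (a point): Free end of the hasp, mid-plane of the bar, 28 mm above the bench.
- staple (a point): Where the pin goes down: in the staple loop, level with its top, 31 mm up (rack x=134, y=-77; same axes). Staple: level U of 6 mm square bar standing out to -y from a post (x 118 to 150, y -58 to -52, top 36 mm; 24 mm high rib behind it to y=-30). Open space, hasp closed: 14 mm wide (x), from 15 mm behind this point (hasp) to 11 mm in front.
- lock_pin: Steel lock pin standing in one hole of the stand; the only one with a thick flat-topped head. Origin: centre of its flange's underside; z up along it. Shank 8 mm in diameter, 24 mm long below the origin, tapered tip; flange 24 mm across, 3 thick; round grip 18 mm across from 3 to 29 mm above the origin. 75 g. In the stand its origin is 42 mm up.
- stand: Wooden punch stand, fixed, 164 x 48 x 42 mm high, long along its x; origin: centre of its underside. Three holes in its top, 10 mm across, 34 mm deep, at x=-60, 0 and 60 mm, hold the lock pin and two punches in any order.
- punch_a: Thin dark steel punch in the stand, 8 mm across, 100 mm long, top 108 mm above the bench; origin at its foot. Bystander.
- punch_b: Dark steel punch in the stand, 8 to 11 mm across, 110 mm long, top 118 mm above the bench; origin at its foot. Bystander.
- hammer: Hammer, 280 mm long, lying on the bench behind the rack. Bystander.
- bench_block: Square steel block 75 x 75 x 22 mm on the bench beyond the stand; origin: centre of its underside. Bystander.
There are look-alikes about, which are no part of the job. What is shaped like the plate3 but blue or red is not meant.

How it is judged:
By the outcome, as a careful person would: the job done as asked, in the order asked, and still so for the second after the job is handed in, with the robot touching nothing.
It also fails if it takes over 67 s, if anything falls off the work surface, if the arm or the gripper's body presses on something with over 40 N, if the wrist force passes 120 N, or if a joint passes its speed limit or range.

## Working session

There is one attempt and no reset: what is moved stays moved. The work goes in short steps, Python scripts to look and compute and a tool call to move; the robot and the scene stay as the last step left them, time stands still between calls to the robot, and variables do not carry over. Pictures are saved under pics/ and viewed, and the job is handed in when it is done.

Besides the shell and the picture viewer there is one more tool, called as a command line: name --argument value ..., lists and objects as JSON in quotes. send_rows: Moves the arm, as the interface text tells. Its arguments: {"type":"object","properties":{"increments":{"type":"array","items":{"type":"number"}},"newtons":{"type":"number"}},"required":["increments"]}

```bash
mkdir -p pics; cat > h.py <<'E'
import numpy as np, cv2
from plant import manip
from scipy.spatial.transform import Rotation as R
def snap(n,f):
    s=manip.snapshot(n); cv2.imwrite('pics/'+f,s['frame'][:,:,::-1]); np.savez('pics/'+f[:-4]+'.npz',**s); return s
def ray(s,u,v):
    E=np.array(s['extrinsics']); d=np.array([(u-s['cx'])/s['fx'],(v-s['cy'])/s['fy'],1.]); return E[:3,3],E[:3,:3]@d
def onz(s,u,v,z):
    o,d=ray(s,u,v); return o+d*(z-o[2])/d[2]
def proj(s,p):
    E=np.array(s['extrinsics']); q=E[:3,:3].T@(np.asarray(p)-E[:3,3]); return np.array([s['fx']*q[0]/q[2]+s['cx'],s['fy']*q[1]/q[2]+s['cy']])
def tri(s1,p1,s2,p2):
    o1,d1=ray(s1,*p1);o2,d2=ray(s2,*p2);d1=d1/np.linalg.norm(d1);d2=d2/np.linalg.norm(d2)
    t=np.linalg.lstsq(np.c_[d1,-d2],o2-o1,rcond=None)[0];a=o1+t[0]*d1;b=o2+t[1]*d2
    return (a+b)/2,np.linalg.norm(a-b)
E
python3 - <<'E'
from h import *
np.set_printoptions(precision=4,suppress=True)
for n in('top','side'):
    s=snap(n,n+'0.png'); print(n,s['fx'],s['cx'],s['cy'],np.array(s['extrinsics']))
print(manip.get_state())
E
```

```text
top 470.60799170773777 321.1033181744285 238.21790655119125 [[ 0.0019 -0.9911  0.1331  0.5269]
 [-0.9995 -0.0062 -0.0315  0.0634]
 [ 0.0321 -0.133  -0.9906  0.9134]
 [ 0.      0.      0.      1.    ]]
side 506.70972252519493 314.7307231612426 239.26800082162993 [[ 0.9942 -0.0647  0.0855  0.5238]
 [-0.1072 -0.5758  0.8105 -0.8193]
 [-0.0032 -0.815  -0.5794  0.6835]
 [ 0.      0.      0.      1.    ]]
{'t': 0.1, 'joint_pos': array([ 1.0922,  0.1164,  1.4422,  0.    ,  1.584 , -0.0378]), 'joint_velocities': array([-0.0005, -0.0018, -0.0016, -0.0003,  0.0002, -0.0003]), 'tau': array([  0.001 , -72.2891, -62.3866,   0.0781,   0.023 ,  -0.0001]), 'tcp_pos': array([0.2879, 0.6103, 0.218 ]), 'ee_rot': array([ 2.653 ,  1.6817, -0.0014]), 'wrist_force': array([-0.1859,  0.6653, -0.3844]), 'torque': array([-0.0193,  0.0089,  0.01  ]), 'gripper_width': 1.0014061980906683}
```

View pics/top0.png

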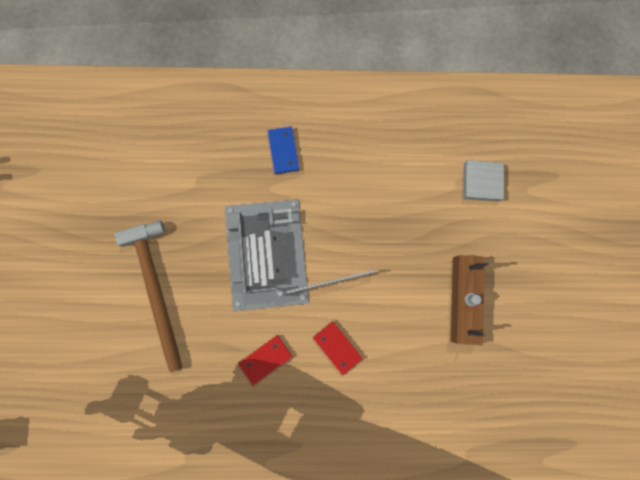

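View pics/side0.png

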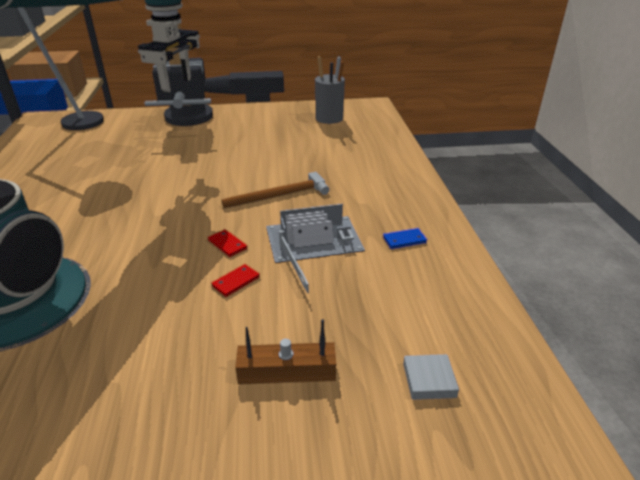

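The top view shows the rack around (267,255), with the backstop on the left, the fence at the bottom and the hasp pointing right to (378,272). The stand is at (468,300) with the pin in the middle hole at (473,299). Next I'll zoom in.

```bash
python3 - <<'E'
import cv2
a=cv2.imread('pics/top0.png')[190:320,215:390];cv2.imwrite('pics/z1.png',cv2.resize(a,None,fx=4.5,fy=4.5,interpolation=cv2.INTER_CUBIC))
a=cv2.imread('pics/side0.png')[190:300,255:375];cv2.imwrite('pics/z2.png',cv2.resize(a,None,fx=5,fy=5,interpolation=cv2.INTER_CUBIC))
a=cv2.imread('pics/top0.png')[240:360,430:530];b=cv2.imread('pics/side0.png')[310:400,225:345]
cv2.imwrite('pics/z3.png',cv2.resize(a,None,fx=5,fy=5,interpolation=cv2.INTER_CUBIC))
cv2.imwrite('pics/z4.png',cv2.resize(b,None,fx=5,fy=5,interpolation=cv2.INTER_CUBIC))
E
```

```text
(no output)
```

View pics/z1.png

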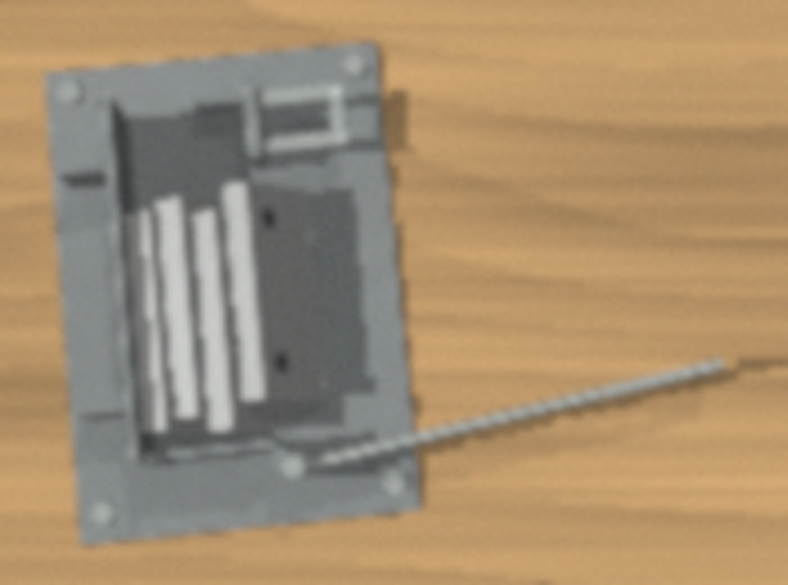

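View pics/z2.png

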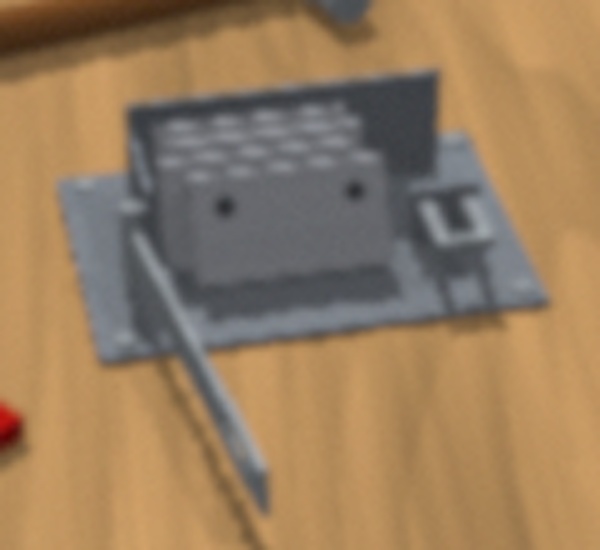

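View pics/z3.png

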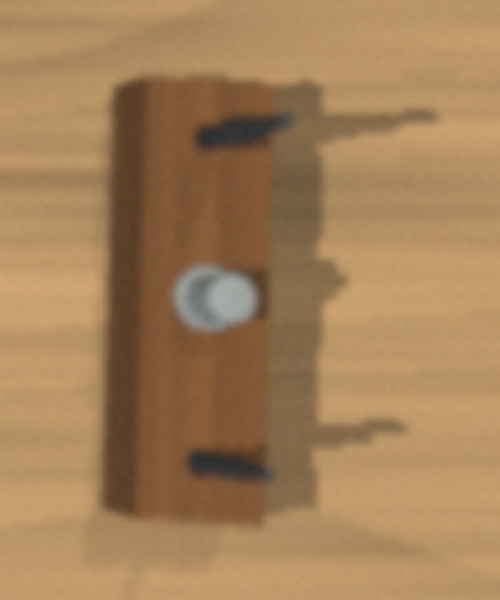

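View pics/z4.png

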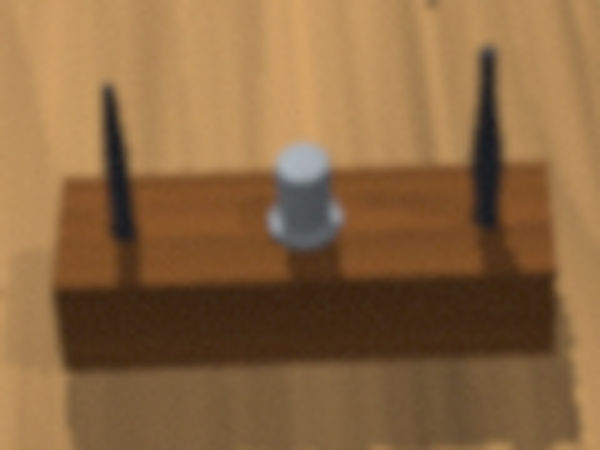

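```bash
cat > fit.py <<'E'
from h import *
from scipy.optimize import least_squares
T=dict(np.load('pics/top0.npz'));S=dict(np.load('pics/side0.npz'))
t=lambda x,y:(215+(x+.5)/4.5-.5,190+(y+.5)/4.5-.5)
sd=lambda x,y:(255+(x+.5)/5-.5,190+(y+.5)/5-.5)
obs=[(T,t(48,75),(170,35,4)),(T,t(378,43),(170,-110,4)),(T,t(422,507),(-35,-110,4)),(T,t(83,545),(-35,35,4)),
(S,sd(60,182),(-35,35,4)),(S,sd(103,362),(-35,-110,2)),(S,sd(549,301),(170,-110,3)),(S,sd(466,134),(170,35,4))]
def W(p,q): 
    c,s=np.cos(p[2]),np.sin(p[2]); q=np.array(q)/1000; return np.array([p[0]+c*q[0]-s*q[1],p[1]+s*q[0]+c*q[1],q[2]])
f=lambda p:np.concatenate([proj(c,W(p,q))-o for c,o,q in obs])
if __name__=='__main__':
    np.set_printoptions(precision=4,suppress=True)
    r=least_squares(f,[.5,.2,0]);print(r.x,np.degrees(r.x[2]));print(r.fun.reshape(-1,2))
    p=r.x
    for i in(0,1):
        g=lambda p:np.concatenate([proj(c,W(p,q))-o for c,o,q in obs[4*i:4*i+4]]);print(least_squares(g,p).x)
    print('hinge',W(p,(-12,-60,28)),'staple',W(p,(134,-77,31)))
    for q in[(118,-58,36),(-12,-60,48),(134,-77,31),(0,0,50),(146,0,62),(-4,0,62)]:
        a=proj(T,W(p,q));b=proj(S,W(p,q));print(q,'z1',(a-[215,190])*4.5,'z2',(b-[255,190])*5)
    # hasp end
    e=onz(T,*t(725,364),.040);h=W(p,(-12,-60,28));print('haspend',e);d=e-h;print('len',np.hypot(*d[:2]),'ang',p[2]-np.arctan2(d[1],d[0]))
    t3=lambda x,y:(430+(x+.5)/5-.5,240+(y+.5)/5-.5)
    s4=lambda x,y:(225+(x+.5)/5-.5,310+(y+.5)/5-.5)
    print('pin',onz(T,*t3(232,298),.071),onz(S,*s4(303,161),.071),onz(T,*t3(206,298),.045),onz(S,*s4(305,220),.045))
    print(tri(T,t3(232,298),S,s4(303,161)))
    for z in[(198,136),(193,461)]:print('punch foot',onz(T,*t3(*z),.042))
    for z in[(285,120),(268,474)]:print('punch top',onz(T,*t3(*z),.11))
    # plate tops (z1), plate4 corners, z~.05
    for z in[(225,183),(247,182),(266,400),(243,402),(193,210),(216,210),(210,430),(234,430),(155,198),(180,196),(176,418),(200,416),(140,210),(150,210),(152,432),(166,430)]:
        w=onz(T,*t(*z),.050);c,s=np.cos(p[2]),np.sin(p[2]);d=w[:2]-p[:2];print(z,'rack',1000*np.array([c*d[0]+s*d[1],-s*d[0]+c*d[1]]))
E
python3 fit.py
```

```text
[0.549  0.1703 0.104 ] 5.961251687164196
[[-0.3359 -1.7215]
 [ 0.1767 -1.4936]
 [ 0.6526 -0.16  ]
 [ 0.0288 -0.7524]
 [-1.8754 -0.5134]
 [-1.701   0.4213]
 [-0.5523  0.2465]
 [-0.7464 -0.8141]]
[0.547  0.1705 0.1042]
[0.5518 0.1699 0.1038]
hinge [0.5433 0.1094 0.028 ] staple [0.6903 0.1077 0.031 ]
(118, -58, 36) z1 [264.027  150.5149] z2 [405.4458 190.0394]
(-12, -60, 48) z1 [295.4615 460.3972] z2 [122.3667 205.4254]
(134, -77, 31) z1 [306.3977 110.9543] z2 [449.8622 218.018 ]
(0, 0, 50) z1 [144.1275 445.693 ] z2 [127.8236 126.9273]
(146, 0, 62) z1 [111.2207  86.0292] z2 [434.4344  69.2401]
(-4, 0, 62) z1 [141.211  454.9664] z2 [118.1045 105.9334]
haspend [ 0.5843 -0.0664  0.04  ]
len 0.18048725977312421 ang 1.445776494965982
pin [ 0.5315 -0.2418  0.071 ] [ 0.5357 -0.243   0.071 ] [ 0.5316 -0.2415  0.045 ] [ 0.5353 -0.2448  0.045 ]
(array([ 0.5336, -0.2422,  0.0701]), np.float64(0.004242055884984615))
punch foot [ 0.5918 -0.242   0.042 ]
punch foot [ 0.4721 -0.2353  0.042 ]
punch top [ 0.5924 -0.2488  0.11  ]
punch top [ 0.4721 -0.2375  0.11  ]
(225, 183) rack [104.4581 -40.9709]
(247, 182) rack [103.9973 -49.977 ]
(266, 400) rack [ 14.1744 -49.8047]
(243, 402) rack [ 14.3022 -40.4814]
(193, 210) rack [ 94.5742 -26.9936]
(216, 210) rack [ 93.658  -36.3456]
(210, 430) rack [  4.3848 -26.2568]
(234, 430) rack [  3.4091 -35.884 ]
(155, 198) rack [101.0381 -11.9626]
(180, 196) rack [100.8707 -22.1934]
(176, 418) rack [ 10.5836 -13.0314]
(200, 416) rack [ 10.4137 -22.7244]
(140, 210) rack [96.683 -5.468]
(150, 210) rack [96.2854 -9.5268]
(152, 432) rack [ 5.9378 -2.954 ]
(166, 430) rack [ 6.1718 -8.6248]
```

```bash
cat > mv.py <<'E'
from h import *
import json,sys,os
np.set_printoptions(precision=2,suppress=True)
P=json.load(open('rack.json')) if os.path.exists('rack.json') else [0.549,0.1703,0.104]
def W(x,y,z):
    c,s=np.cos(P[2]),np.sin(P[2]);return np.array([P[0]+(c*x-s*y)/1e3,P[1]+(s*x+c*y)/1e3,z/1e3])
def inv(w):
    c,s=np.cos(P[2]),np.sin(P[2]);d=(np.array(w)[:2]-P[:2])*1e3;return np.array([c*d[0]+s*d[1],-s*d[0]+c*d[1],w[2]*1e3])
def Rd(yaw): # tool x at rack yaw deg, pointing down
    return (R.from_euler('z',yaw+np.degrees(P[2]),degrees=True)*R.from_euler('x',180,degrees=True))
def inc(targets):
    st=manip.get_state();R0=R.from_rotvec(st['ee_rot'])
    print('t',st['t'],'rack tcp',inv(st['tcp_pos']),'F',st['wrist_force'],'w',st['gripper_width'],'yaw',np.degrees(np.arctan2(R0.as_matrix()[1,0],R0.as_matrix()[0,0])-P[2]))
    for (x,y,z,yaw) in targets:
        w=W(x,y,z); print((x,y,z,yaw),'->',R0.inv().apply(w-st['tcp_pos'])*1e3,np.degrees((R0.inv()*Rd(yaw)).as_rotvec()))
if __name__=='__main__':
    inc([tuple(float(v) for v in a.split(',')) for a in sys.argv[1:]])
E
python3 mv.py 59,-110,200,0 59,-110,60,0
```

```text
t 0.1 rack tcp [-213.97  464.73  217.98] F [-0.19  0.67 -0.38] w 1.0014061980906683 yaw 58.782296576164605
(59.0, -110.0, 200.0, 0.0) -> [-350.02  531.32   18.32] [ 0.03  0.06 58.78]
(59.0, -110.0, 60.0, 0.0) -> [-349.87  531.33  158.32] [ 0.03  0.06 58.78]
```

send_rows --increments '[-350,531,18,0,0,58.8,50,-350,531,18,0,0,58.8,50,-350,531,18,0,0,58.8,50,-350,531,18,0,0,58.8,50,-350,531,18,0,0,58.8,50,-350,531,18,0,0,58.8,50,-350,531,18,0,0,58.8,50,-350,531,18,0,0,58.8,50,-350,531,18,0,0,58.8,50,-350,531,18,0,0,58.8,50,-350,531,18,0,0,58.8,50,-350,531,18,0,0,58.8,50]' --newtons 20

```text
t: 1.1
tcp_pos: [0.5485, 0.1816, 0.2041]
ee_rot: [3.137, 0.163, -0.001]
wrist_force: [0.4, -0.1, 0.3]
gripper_width: 0.501
```

```bash
python3 mv.py 59,-110,200,0 59,-110,60,0
```

```text
t 1.1 rack tcp [  0.65  11.29 204.09] F [ 0.44 -0.12  0.31] w 0.501306216546189 yaw -0.01739404228968119
(59.0, -110.0, 200.0, 0.0) -> [ 58.39 121.27   4.15] [ 0.05  0.04 -0.02]
(59.0, -110.0, 60.0, 0.0) -> [ 58.48 121.15 144.15] [ 0.05  0.04 -0.02]
```

send_rows --increments '[58,121,4,0,0,0,50,58,121,4,0,0,0,50,58,121,4,0,0,0,50,58,121,4,0,0,0,50,58,121,144,0,0,0,50,58,121,144,0,0,0,50,58,121,144,0,0,0,50,58,121,144,0,0,0,50,58,121,144,0,0,0,50]'

```text
t: 1.85
tcp_pos: [0.6165, 0.0672, 0.0561]
ee_rot: [3.136, 0.163, -0.011]
wrist_force: [0.5, 0.1, -0.2]
gripper_width: 0.502
```

```bash
python3 - <<'E'
from h import *
T=snap('top','top1.png');S=snap('side','side1.png')
st=manip.get_state();p=st['tcp_pos'];Rm=R.from_rotvec(st['ee_rot']).as_matrix();print(p,st['gripper_width'])
print(proj(T,p),proj(S,p))
for f,s,(u,v),n in(('top1',T,proj(T,p),'a'),('side1',S,proj(S,p),'b')):
    im=s['frame'][:,:,::-1].copy();u,v=int(u),int(v)
    c=im[v-70:v+60,u-80:u+80];c=cv2.resize(c,None,fx=5,fy=5,interpolation=cv2.INTER_CUBIC)
    for k in(-1,0,1):
      for y in(-7.5,7.5):
        q=p+Rm@np.array([k*.02325,y/1e3,0])
        a=(proj(s,q)-[u-80,v-70])*5+2;cv2.circle(c,tuple(int(i) for i in a),3,(0,0,255),-1)
    cv2.imwrite('pics/z5%s.png'%n,c)
E
```

```text
[0.61917439 0.06737289 0.06182212] 0.5012648814750892
[303.98170425 250.21817676] [315.57054376 234.55814706]
```

View pics/z5a.png

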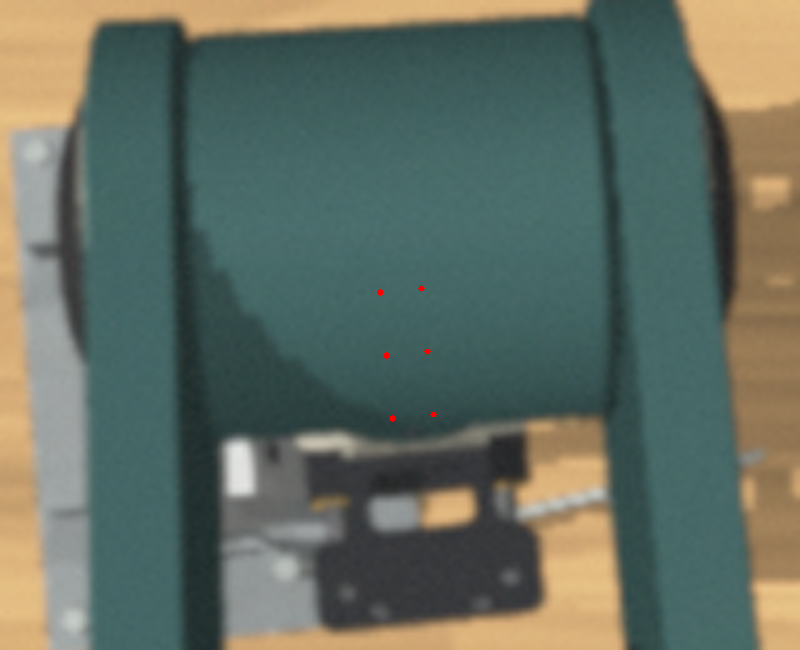

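View pics/z5b.png

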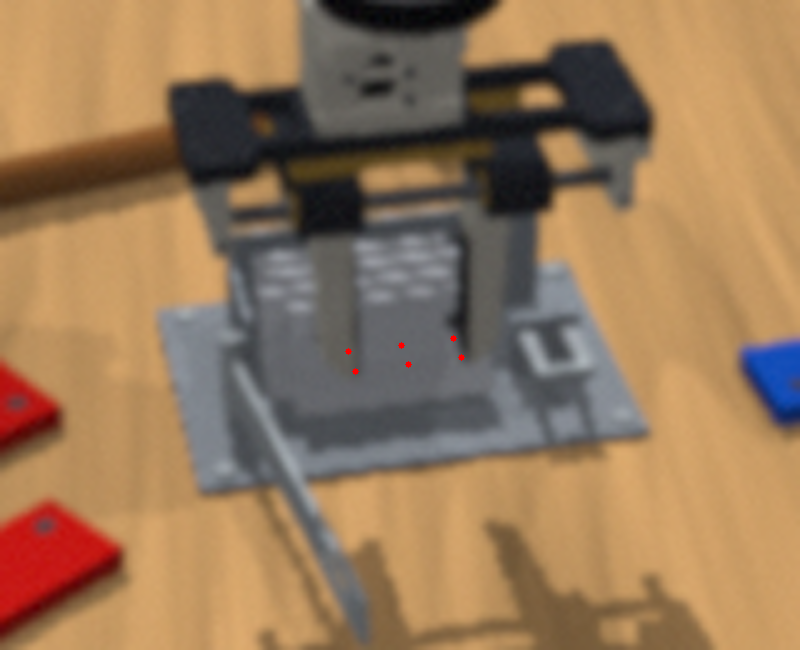

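```bash
python3 mv.py 56,-112,12,0
```

```text
t 1.95 rack tcp [  59.11 -109.66   61.82] F [-0.48  0.5   0.58] w 0.5012648814750892 yaw -0.0012253719268903785
(56.0, -112.0, 12.0, 0.0) -> [-3.12  2.3  49.82] [ 0.05 -0.01 -0.  ]
```

send_rows --increments '[-3,2,25,0,0,0,50,-3,2,40,0,0,0,50,-3,2,50,0,0,0,50,-3,2,50,0,0,0,50,-3,-8,50,0,0,0,50,-3,-12,50,0,0,0,50,-3,-15,50,0,0,0,50,-3,-18,50,0,0,0,50]'

```text
t: 2.62
tcp_pos: [0.6148, 0.0857, 0.013]
ee_rot: [3.137, 0.164, 0.003]
wrist_force: [-0.5, 1.1, 0.1]
gripper_width: 0.498
```

```bash
python3 mv.py 56,-90,12,0 56,-80,12,0 56,-55.5,12,0
```

```text
t 2.6167 rack tcp [ 56.68 -90.99  12.96] F [-0.48  1.08  0.1 ] w 0.4983884280744015 yaw 0.030355769793688835
(56.0, -90.0, 12.0, 0.0) -> [-0.68 -0.99  0.95] [ 0.05 -0.09  0.03]
(56.0, -80.0, 12.0, 0.0) -> [ -0.67 -10.99   0.95] [ 0.05 -0.09  0.03]
(56.0, -55.5, 12.0, 0.0) -> [ -0.66 -35.49   0.93] [ 0.05 -0.09  0.03]
```

send_rows --increments '[0,-2,1,0,0,0,50,0,-4,1,0,0,0,50,0,-6,1,0,0,0,50,0,-8,1,0,0,0,50,0,-10,1,0,0,0,50,0,-12,1,0,0,0,50,0,-14,1,0,0,0,50,0,-16,1,0,0,0,50]'

```text
t: 3.28
tcp_pos: [0.6132, 0.1015, 0.0119]
ee_rot: [3.136, 0.164, 0.003]
wrist_force: [0.3, -3.2, -0.1]
gripper_width: 0.495
```

```bash
python3 mv.py 56,-55.5,12,0
```

```text
t 3.2833 rack tcp [ 56.67 -75.04  11.91] F [ 0.34 -3.22 -0.14] w 0.4954511734747494 yaw 0.02727874985958617
(56.0, -55.5, 12.0, 0.0) -> [ -0.66 -19.54  -0.12] [ 0.07 -0.09  0.03]
```

send_rows --increments '[0,-2,0,0,0,0,50,0,-4,0,0,0,0,50,0,-6,0,0,0,0,50,0,-8,0,0,0,0,50,0,-10,0,0,0,0,50,0,-12,0,0,0,0,50,0,-14,0,0,0,0,50]'

```text
t: 3.87
tcp_pos: [0.6116, 0.1157, 0.0118]
ee_rot: [3.136, 0.164, 0.002]
wrist_force: [0.5, -2.8, -1.9]
gripper_width: 0.5
```

```bash
python3 mv.py 56,-55.5,12,0
```

```text
t 3.8667 rack tcp [ 56.6  -60.81  11.84] F [ 0.45 -2.84 -1.9 ] w 0.5004694969468132 yaw 0.026022250785243495
(56.0, -55.5, 12.0, 0.0) -> [-0.59 -5.31 -0.17] [ 0.07 -0.09  0.03]
```

send_rows --increments '[0,-1.5,0,0,0,0,50,0,-3,0,0,0,0,50,0,-4,0,0,0,0,50,0,-5,0,0,0,0,50,0,-5,0,0,0,0,50]'

```text
t: 4.28
tcp_pos: [0.6111, 0.1204, 0.0117]
ee_rot: [3.135, 0.164, 0.002]
wrist_force: [0.2, -6.6, -2.0]
gripper_width: 0.499
```

```bash
python3 mv.py 56,-55.5,12,0
```

```text
t 4.2833 rack tcp [ 56.54 -56.11  11.74] F [ 0.24 -6.6  -2.  ] w 0.4992314136102965 yaw 0.024206683729233062
(56.0, -55.5, 12.0, 0.0) -> [-0.54 -0.61 -0.26] [ 0.11 -0.07  0.02]
```

send_rows --increments '[0,-1,0,0,0,0,50,0,-2,0,0,0,0,50,0,-3,0,0,0,0,50]'

```text
t: 4.53
tcp_pos: [0.6111, 0.1204, 0.0119]
ee_rot: [3.13, 0.163, 0.002]
wrist_force: [1.4, -36.3, 1.2]
gripper_width: 0.502
```

```bash
python3 - <<'E'
from h import *
import mv; mv.inc([(56,-55.5,12,0)])
S=snap('side','side2.png');c=S['frame'][180:300,255:385,::-1];cv2.imwrite('pics/z6.png',cv2.resize(c,None,fx=5,fy=5,interpolation=cv2.INTER_CUBIC))
E
```

```text
t 4.5333 rack tcp [ 56.56 -56.05  11.85] F [  1.4  -36.28   1.21] w 0.5016687719678161 yaw 0.00143264987113376
(56, -55.5, 12, 0) -> [-0.56 -0.55 -0.15] [ 0.41 -0.06  0.  ]
```

View pics/z6.png

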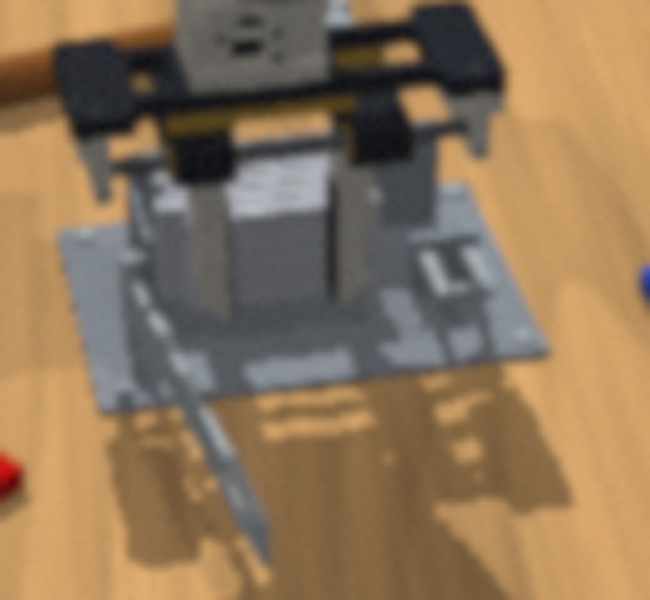

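```bash
python3 mv.py 56,-75,12,0 56,-75,110,0 124,-24,110,90 124,-24,34,90
```

```text
t 4.5833 rack tcp [ 56.53 -56.1   11.85] F [  0.63 -28.45   0.42] w 0.4969595007986841 yaw -0.006983546509520661
(56.0, -75.0, 12.0, 0.0) -> [-0.53 18.9  -0.01] [ 0.42 -0.06 -0.01]
(56.0, -75.0, 110.0, 0.0) -> [ -0.43  19.62 -98.01] [ 0.42 -0.06 -0.01]
(124.0, -24.0, 110.0, 90.0) -> [ 67.56 -31.38 -98.31] [  0.37   0.29 -90.01]
(124.0, -24.0, 34.0, 90.0) -> [ 67.49 -31.94 -22.31] [  0.37   0.29 -90.01]
```

send_rows --increments '[0,10,0,0.4,0,0,50,0,19,0,0.4,0,0,50,0,20,-50,0.4,0,0,20,0,20,-98,0.4,0,0,9,0,20,-98,0.4,0,0,9,30,0,-98,0,0,-20,9,67,-31,-98,0,0,-40,9,67,-31,-98,0,0,-60,9,67,-31,-98,0,0,-80,9,67,-31,-98,0,0,-90,9,67,-31,-98,0,0,-90,9,67,-31,-98,0,0,-90,9]'

```text
t: 5.58
tcp_pos: [0.6745, 0.1591, 0.1097]
ee_rot: [2.764, 1.483, -0.002]
wrist_force: [1.5, -0.2, 1.6]
gripper_width: 0.092
```

```bash
python3 mv.py 124,-24,110,90 124,-24,34,90
```

```text
t 5.5833 rack tcp [123.63 -24.13 109.75] F [ 1.49 -0.2   1.63] w 0.09186556212592631 yaw 50.491305449816295
(124.0, -24.0, 110.0, 90.0) -> [ 0.33  0.2  -0.25] [  0.13   0.27 -39.51]
(124.0, -24.0, 34.0, 90.0) -> [ 0.6  -0.07 75.75] [  0.13   0.27 -39.51]
```

send_rows --increments '[0,0,0,0,0,-39.5,9,0,0,0,0,0,-39.5,9,0,0,0,0,0,-39.5,9,0,0,0,0,0,-39.5,9,0,0,0,0,0,-39.5,9,0,0,0,0,0,-39.5,9,0,0,0,0,0,-39.5,9]'

```text
t: 6.17
tcp_pos: [0.6746, 0.1593, 0.1099]
ee_rot: [2.096, 2.335, -0.004]
wrist_force: [0.0, -0.5, 0.9]
gripper_width: 0.088
```

```bash
python3 - <<'E'
from h import *
import mv; mv.inc([(124,-24,34,90)])
S=snap('side','side3.png');c=S['frame'][150:300,255:395,::-1];cv2.imwrite('pics/z7.png',cv2.resize(c,None,fx=4,fy=4,interpolation=cv2.INTER_CUBIC))
E
```

```text
t 6.1667 rack tcp [123.76 -24.02 109.92] F [ 0.02 -0.47  0.92] w 0.0876633612178263 yaw 90.20279211286233
(124, -24, 34, 90) -> [ 0.35  0.18 75.92] [0.05 0.25 0.2 ]
```

View pics/z7.png

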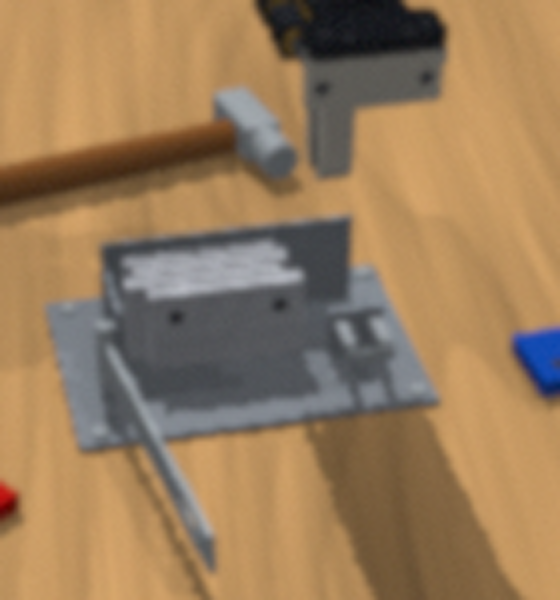

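send_rows --increments '[0,0,30,0,0,0,9,0,0,60,0,0,0,9,0,0,76,0,0,0,9,0,0,76,0,0,0,9,0,-5,76,0,0,0,9,0,-8,76,0,0,0,9,0,-10,76,0,0,0,9,0,-12,76,0,0,0,9,0,-14,76,0,0,0,9,0,-16,76,0,0,0,9,0,-18,76,0,0,0,9]'

```text
t: 7.13
tcp_pos: [0.6569, 0.1571, 0.0346]
ee_rot: [2.102, 2.329, -0.002]
wrist_force: [3.5, 0.6, 1.5]
gripper_width: 0.09
```

```bash
python3 mv.py 97.5,-24,34,90
```

```text
t 7.1333 rack tcp [105.98 -24.3   34.56] F [3.49 0.64 1.54] w 0.08988759692149491 yaw 89.90175079465523
(97.5, -24.0, 34.0, 90.0) -> [ 0.29 -8.48  0.54] [ 0.12  0.25 -0.1 ]
```

send_rows --increments '[0,-2,0,0,0,0,9,0,-3.5,0,0,0,0,9,0,-5,0,0,0,0,9,0,-6,0,0,0,0,9,0,-7,0,0,0,0,9]'

```text
t: 7.55
tcp_pos: [0.6501, 0.1564, 0.0347]
ee_rot: [2.102, 2.328, -0.002]
wrist_force: [6.2, -0.4, 1.6]
gripper_width: 0.092
```

```bash
python3 mv.py 97.5,-24,34,90
```

```text
t 7.55 rack tcp [ 99.07 -24.3   34.7 ] F [ 6.24 -0.41  1.61] w 0.09192791397732233 yaw 89.90179046174927
(97.5, -24.0, 34.0, 90.0) -> [ 0.31 -1.57  0.7 ] [ 0.14  0.25 -0.1 ]
```

send_rows --increments '[0,-1,0,0,0,0,9,0,-1.5,0,0,0,0,9,0,-2,0,0,0,0,9]'

```text
t: 7.8
tcp_pos: [0.65, 0.1564, 0.0354]
ee_rot: [2.099, 2.326, 0.005]
wrist_force: [21.3, 2.3, -2.8]
gripper_width: 0.09
```

send_rows --increments '[0,-2.6,0,0,0,0,9,0,-2.6,0,0,0,0,9]'

```text
t: 7.97
tcp_pos: [0.6501, 0.1563, 0.0366]
ee_rot: [2.097, 2.322, 0.013]
wrist_force: [23.9, 1.8, -5.2]
gripper_width: 0.087
```

```bash
python3 - <<'E'
from h import *
import mv; mv.inc([(124,-24,34,90)])
S=snap('side','side4.png');c=S['frame'][150:300,255:395,::-1];cv2.imwrite('pics/z8.png',cv2.resize(c,None,fx=4,fy=4,interpolation=cv2.INTER_CUBIC))
E
```

```text
t 7.9667 rack tcp [ 99.07 -24.4   36.64] F [23.9   1.82 -5.2 ] w 0.08724791329364222 yaw 89.88764078249568
(124, -24, 34, 90) -> [ 0.46 24.88  3.01] [ 0.86  0.23 -0.11]
```

View pics/z8.png

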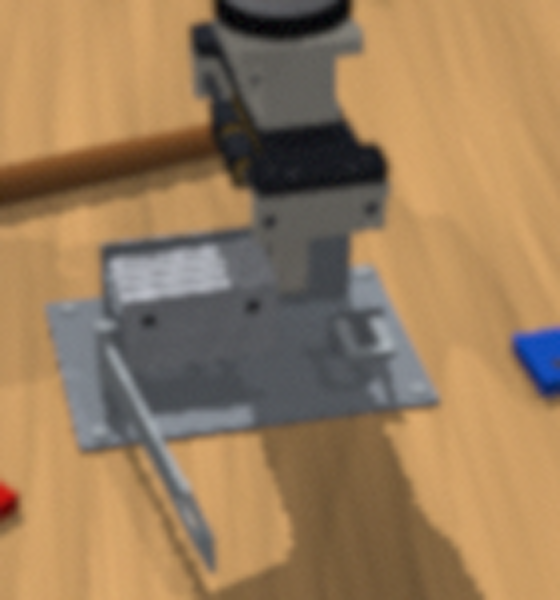

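send_rows --increments '[0,5,0,0.8,0,0,9,0,12,0,0.8,0,0,9,0,20,0,0.8,0,0,9,0,20,-40,0.8,0,0,9,0,20,-80,0.8,0,0,9,0,20,-80,0,0,20,30,0,0,-80,0,0,40,50,-10,-30,-80,0,0,60,50,-30,-55,-80,0,0,80,50,-60,-55,-80,0,0,90,50,-60,-55,-80,0,0,90,50,-60,-55,-80,0,0,90,50]'

```text
t: 9.02
tcp_pos: [0.6002, 0.09, 0.116]
ee_rot: [2.894, 1.207, 0.016]
wrist_force: [0.6, 0.3, 0.2]
gripper_width: 0.492
```

```bash
python3 mv.py 45,-85,100,0 45,-75,12,0 45,-56.1,12,0
```

```text
t 9.0167 rack tcp [ 42.59 -85.22 116.03] F [0.58 0.28 0.19] w 0.49206800097095593 yaw 39.3197670527874
(45.0, -85.0, 100.0, 0.0) -> [ 1.9   1.21 16.05] [ 0.36 -0.56 39.32]
(45.0, -75.0, 12.0, 0.0) -> [  7.62  -7.32 104.02] [ 0.36 -0.56 39.32]
(45.0, -56.1, 12.0, 0.0) -> [ 19.59 -21.94 103.97] [ 0.36 -0.56 39.32]
```

send_rows --increments '[2,1,16,0.4,-0.6,39.3,50,2,1,16,0.4,-0.6,39.3,50,2,1,16,0.4,-0.6,39.3,50,2,1,16,0.4,-0.6,39.3,50,2,1,16,0.4,-0.6,39.3,50,2,1,16,0.4,-0.6,39.3,50,4,-2,50,0.4,-0.6,39.3,50,6,-6,85,0.4,-0.6,39.3,50,7.6,-7.3,104,0.4,-0.6,39.3,50,7.6,-7.3,104,0.4,-0.6,39.3,50]'

```text
t: 9.85
tcp_pos: [0.5992, 0.1003, 0.007]
ee_rot: [3.137, 0.164, -0.013]
wrist_force: [-0.5, -1.4, 0.2]
gripper_width: 0.496
```

```bash
python3 - <<'E'
from h import *
import mv; mv.inc([(45,-57,12,0),(45,-56,12,0)])
S=snap('side','side5.png');c=S['frame'][150:300,255:395,::-1];cv2.imwrite('pics/z9.png',cv2.resize(c,None,fx=4,fy=4,interpolation=cv2.INTER_CUBIC))
E
```

```text
t 9.85 rack tcp [ 42.62 -74.78   7.03] F [-0.47 -1.36  0.17] w 0.49590398470891545 yaw 0.031655950372492116
(45, -57, 12, 0) -> [  2.35 -17.78  -4.98] [-0.02  0.47  0.03]
(45, -56, 12, 0) -> [  2.35 -18.78  -4.98] [-0.02  0.47  0.03]
```

View pics/z9.png

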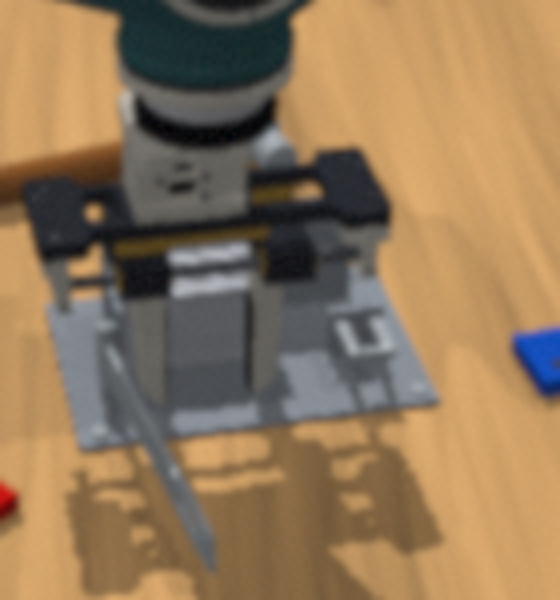

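send_rows --increments '[2,-6,-5,0,0.5,0,50,2,-11,-5,0,0.5,0,50,2,-15,-5,0,0.5,0,50,2,-17.5,-5,0,0.5,0,50,2,-18.5,-5,0,0.5,0,50,2,-19.5,-5,0,0.5,0,50,2,-20,-5,0,0.5,0,50]'

```text
t: 10.48
tcp_pos: [0.6009, 0.1194, 0.0159]
ee_rot: [3.136, 0.164, 0.007]
wrist_force: [-0.1, -14.8, 6.4]
gripper_width: 0.501
```

```bash
python3 mv.py 45,-75,12,0 45,-75,100,0
```

```text
t 10.4833 rack tcp [ 46.34 -56.05  15.9 ] F [ -0.14 -14.81   6.44] w 0.5010548606561906 yaw 0.02785355177948246
(45.0, -75.0, 12.0, 0.0) -> [-1.36 18.94  3.93] [ 0.11 -0.27  0.03]
(45.0, -75.0, 100.0, 0.0) -> [ -0.95  19.11 -84.07] [ 0.11 -0.27  0.03]
```

```bash
echo '[0.5502,0.1702,0.104]'>rack.json; python3 mv.py 45,-75,12,0 45,-80,100,0 -42,-162,100,0
```

```text
t 10.4833 rack tcp [ 45.15 -55.83  15.9 ] F [ -0.14 -14.81   6.44] w 0.5010548606561906 yaw 0.02785355177948246
(45.0, -75.0, 12.0, 0.0) -> [-0.18 19.16  3.93] [ 0.11 -0.27  0.03]
(45.0, -80.0, 100.0, 0.0) -> [  0.23  24.33 -84.06] [ 0.11 -0.27  0.03]
(-42.0, -162.0, 100.0, 0.0) -> [-86.81 106.29 -84.31] [ 0.11 -0.27  0.03]
```

send_rows --increments '[0,8,0,0,0,0,50,0,19,0,0,0,0,50,0,24,-40,0,0,0,30,0,24,-84,0,0,0,0,0,24,-84,0,0,0,0,-30,55,-84,0,0,0,0,-60,85,-84,0,0,0,0,-87,106,-84,0,0,0,0,-87,106,-84,0,0,0,0,-87,106,-84,0,0,0,0]'

```text
t: 11.32
tcp_pos: [0.5245, 0.0035, 0.1001]
ee_rot: [3.136, 0.16, 0.009]
wrist_force: [-0.3, 0.7, 0.2]
gripper_width: 0.013
```

```bash
python3 - <<'E'
from h import *
import mv; mv.inc([(-42,-162,18,0)])
S=snap('side','side6.png');c=S['frame'][170:320,225:375,::-1];cv2.imwrite('pics/z10.png',cv2.resize(c,None,fx=4,fy=4,interpolation=cv2.INTER_CUBIC))
T=snap('top','top6.png')
E
```

```text
t 11.3167 rack tcp [ -42.89 -163.08  100.12] F [-0.25  0.66  0.19] w 0.013150772656989603 yaw -0.10131599696792416
(-42, -162, 18, 0) -> [ 0.4  -1.24 82.12] [ 0.11 -0.34 -0.1 ]
```

View pics/z10.png

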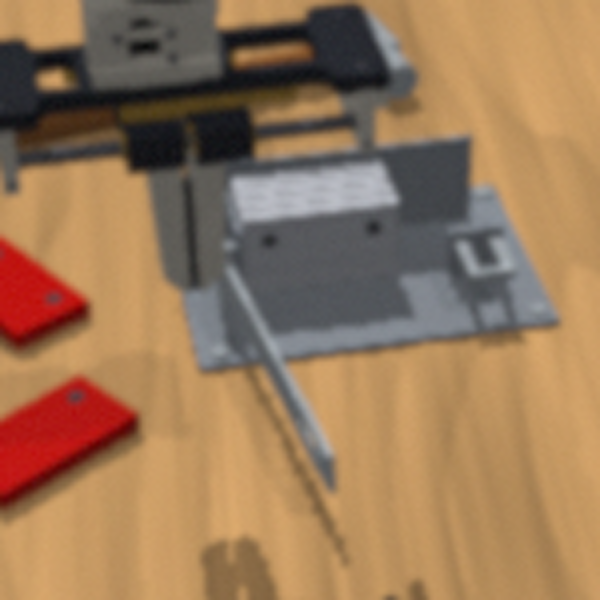

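View pics/top6.png

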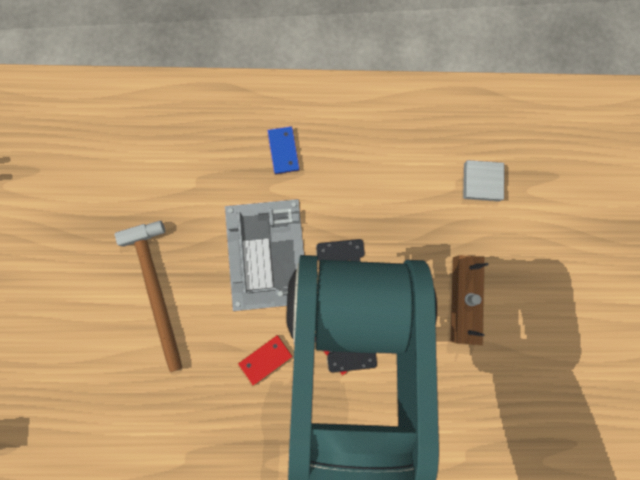

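```bash
python3 - <<'E'
from h import *
import mv
T=dict(np.load('pics/top0.npz'))
for c in[(332,322),(362,357),(314,334),(343,374)]: print('red',mv.inv(onz(T,*c,.012)))
st=manip.get_state();p0=mv.inv(st['tcp_pos']);R0=R.from_rotvec(st['ee_rot'])
def ctr(th,r,g=0):
    u=np.array([np.cos(th),-np.sin(th)]);m=np.array([np.sin(th),np.cos(th)])
    h=17.5*np.sin(th)+8*np.cos(th); return np.array([-12,-60])+r*u-(2+h+g)*m
print(ctr(1.45,100,4))
for th in np.arange(1.4,-0.01,-0.1):
    c=ctr(th,100); d=R0.inv().apply(mv.W(c[0],c[1],18)-st['tcp_pos'])*1e3; print(round(th,2),c,d)
E
```

```text
red [ -77.64 -149.18   12.  ]
red [-147.78 -198.41   12.  ]
red [ -96.27 -113.12   12.  ]
red [-174.76 -159.57   12.  ]
[ -24.11 -162.2 ]
1.4 [ -15.31 -162.05] [25.98  0.04 82.12]
1.3 [  -5.49 -161.97] [35.8  -0.04 82.18]
1.2 [   4.47 -160.89] [45.76 -1.12 82.23]
1.1 [  14.44 -158.75] [55.73 -3.26 82.28]
1.0 [  24.32 -155.52] [65.61 -6.49 82.33]
0.9 [  33.96 -151.19] [ 75.25 -10.82  82.38]
0.8 [  43.23 -145.76] [ 84.52 -16.25  82.42]
0.7 [  51.99 -139.25] [ 93.28 -22.76  82.45]
0.6 [  60.1  -131.72] [101.38 -30.29  82.49]
0.5 [  67.41 -123.22] [108.7  -38.79  82.51]
0.4 [  73.8  -113.85] [115.09 -48.16  82.53]
0.3 [  79.16 -103.7 ] [120.44 -58.31  82.54]
0.2 [ 83.36 -92.92] [124.65 -69.09  82.55]
0.1 [ 86.33 -81.63] [127.62 -80.38  82.54]
-0.0 [ 88. -70.] [129.29 -92.01  82.53]
```

send_rows --increments '[0,0,30,0,0,0,0,0,0,58,0,0,0,0,0,0,74,0,0,0,0,4,0,81,0,0,0,0,8,0,81,0,0,0,0,17,0,82,0,0,0,0,26,0,82,0,0,0,0,36,0,82,0,0,0,0,46,-1,82,0,0,0,0,56,-3,82,0,0,0,0,66,-6,82,0,0,0,0]'

```text
t: 12.33
tcp_pos: [0.5923, 0.0178, 0.0186]
ee_rot: [3.136, 0.163, 0.009]
wrist_force: [-0.5, 0.3, 0.4]
gripper_width: 0.007
```

```bash
python3 - <<'E'
from h import *
import mv; mv.inc([(33.96,-151.2,18,0),(43.2,-145.8,18,0),(52,-139.3,18,0),(60.1,-131.7,18,0),(67.4,-123.2,18,0),(73.8,-113.8,18,0),(79.2,-103.7,18,0),(83.4,-92.9,18,0),(86.3,-81.6,18,0),(88,-70,18,0)])
S=snap('side','side7.png');c=S['frame'][170:320,225:375,::-1];cv2.imwrite('pics/z11.png',cv2.resize(c,None,fx=4,fy=4,interpolation=cv2.INTER_CUBIC))
E
```

```text
t 12.3333 rack tcp [  26.02 -155.94   18.61] F [-0.47  0.3   0.36] w 0.006903367394223128 yaw -0.011678364660749299
(33.96, -151.2, 18, 0) -> [ 7.94 -4.74  0.65] [ 0.1  -0.34 -0.01]
(43.2, -145.8, 18, 0) -> [ 17.18 -10.15   0.69] [ 0.1  -0.34 -0.01]
(52, -139.3, 18, 0) -> [ 25.98 -16.65   0.73] [ 0.1  -0.34 -0.01]
(60.1, -131.7, 18, 0) -> [ 34.08 -24.25   0.77] [ 0.1  -0.34 -0.01]
(67.4, -123.2, 18, 0) -> [ 41.37 -32.75   0.8 ] [ 0.1  -0.34 -0.01]
(73.8, -113.8, 18, 0) -> [ 47.77 -42.15   0.82] [ 0.1  -0.34 -0.01]
(79.2, -103.7, 18, 0) -> [ 53.17 -52.25   0.83] [ 0.1  -0.34 -0.01]
(83.4, -92.9, 18, 0) -> [ 57.37 -63.06   0.84] [ 0.1  -0.34 -0.01]
(86.3, -81.6, 18, 0) -> [ 60.26 -74.36   0.83] [ 0.1  -0.34 -0.01]
(88, -70, 18, 0) -> [ 61.96 -85.96   0.82] [ 0.1  -0.34 -0.01]
```

View pics/z11.png

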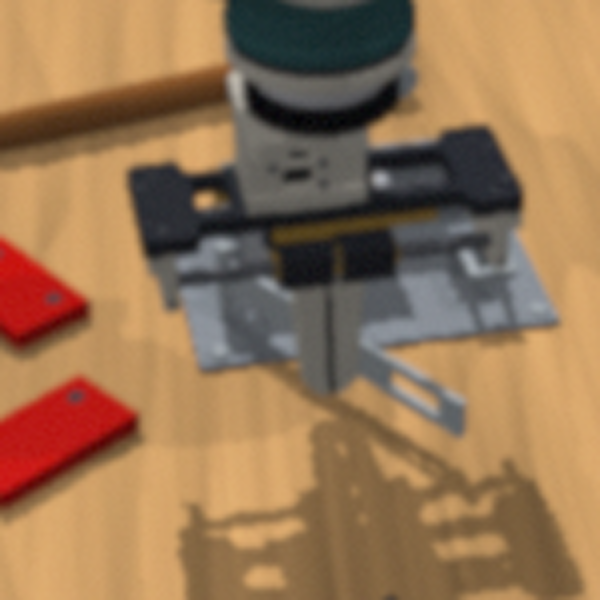

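send_rows --increments '[8,-5,1,0,0,0,0,17,-10,1,0,0,0,0,26,-17,1,0,0,0,0,34,-24,1,0,0,0,0,41,-33,1,0,0,0,0,48,-42,1,0,0,0,0,53,-52,1,0,0,0,0,57,-63,1,0,0,0,0,60,-72,1,0,0,0,0,62,-79,1,0,0,0,0,62,-82,1,0,0,0,0]'

```text
t: 13.3
tcp_pos: [0.6467, 0.1077, 0.018]
ee_rot: [3.136, 0.165, 0.011]
wrist_force: [-0.2, -0.7, -0.3]
gripper_width: 0.005
```

```bash
python3 mv.py 88,-70,18,0
```

```text
t 13.3 rack tcp [ 89.48 -72.19  17.98] F [-0.24 -0.69 -0.28] w 0.005157425563718068 yaw 0.049087814691693224
(88.0, -70.0, 18.0, 0.0) -> [-1.48 -2.19 -0.04] [ 0.09 -0.39  0.05]
```

send_rows --increments '[-1,-1.5,0,0,0,0,0,-1,-2.5,0,0,0,0,0,-1,-3.5,0,0,0,0,0,-1,-4,0,0,0,0,0]'

```text
t: 13.63
tcp_pos: [0.6453, 0.11, 0.018]
ee_rot: [3.134, 0.164, 0.011]
wrist_force: [2.2, -12.7, 0.2]
gripper_width: 0.008
```

```bash
python3 mv.py 88,-70,18,0
```

```text
t 13.6333 rack tcp [ 88.38 -69.71  18.02] F [  2.2  -12.68   0.19] w 0.007658160245207969 yaw 0.018597660262643423
(88.0, -70.0, 18.0, 0.0) -> [-0.38  0.29  0.02] [ 0.22 -0.4   0.02]
```

```bash
cat >> mv.py <<'E'
E
python3 - <<'E'
import mv
print(mv.inv([.534,-.242,.048]))
q=mv.inv([.534,-.242,.048]);mv.inc([(88,-84,170,0),(q[0],q[1],170,0)])
E
```

```text
[ -58.9  -408.29   48.  ]
t 13.6333 rack tcp [ 88.38 -69.71  18.02] F [  2.2  -12.68   0.19] w 0.007658160245207969 yaw 0.018597660262643423
(88, -84, 170, 0) -> [   0.67   14.87 -151.92] [ 0.22 -0.4   0.02]
(np.float64(-58.90403296145499), np.float64(-408.29106639856303), 170, 0) -> [-146.33  339.12 -151.71] [ 0.22 -0.4   0.02]
```

send_rows --increments '[0,7,0,0.2,-0.4,0,0,0,15,0,0.2,-0.4,0,0,0,15,-40,0.2,-0.4,0,0,0,15,-80,0.2,-0.4,0,0,0,25,-120,0.2,-0.4,0,0,-10,60,-152,0.2,-0.4,0,43,-73,180,-152,0.2,-0.4,0,43,-110,260,-152,0.2,-0.4,0,43,-146,339,-152,0.2,-0.4,0,43,-146,339,-152,0.2,-0.4,0,43,-146,339,-152,0.2,-0.4,0,43,-146,339,-152,0.2,-0.4,0,43]'

```text
t: 14.63
tcp_pos: [0.5548, -0.1823, 0.1698]
ee_rot: [3.137, 0.163, 0.001]
wrist_force: [-0.4, -0.6, -0.1]
gripper_width: 0.42
```

```bash
python3 - <<'E'
from h import *
import mv; q=mv.inv([.534,-.242,.048]);mv.inc([(q[0],q[1],z,0) for z in(170,100,48)])
S=snap('side','side8.png');T=snap('top','top8.png');c=S['frame'][170:320,225:375,::-1];cv2.imwrite('pics/z12.png',cv2.resize(c,None,fx=4,fy=4,interpolation=cv2.INTER_CUBIC))
c=T['frame'][190:320,215:330,::-1];cv2.imwrite('pics/z13.png',cv2.resize(c,None,fx=5,fy=5,interpolation=cv2.INTER_CUBIC))
E
```

```text
t 14.6333 rack tcp [ -31.99 -351.12  169.82] F [-0.36 -0.64 -0.15] w 0.41997074662568007 yaw 0.0005647491069203979
(np.float64(-58.90403296145499), np.float64(-408.29106639856303), 170, 0) -> [-26.92  57.17  -0.18] [ 0.01 -0.03  0.  ]
(np.float64(-58.90403296145499), np.float64(-408.29106639856303), 100, 0) -> [-26.95  57.15  69.82] [ 0.01 -0.03  0.  ]
(np.float64(-58.90403296145499), np.float64(-408.29106639856303), 48, 0) -> [-26.98  57.14 121.82] [ 0.01 -0.03  0.  ]
```

View pics/z12.png

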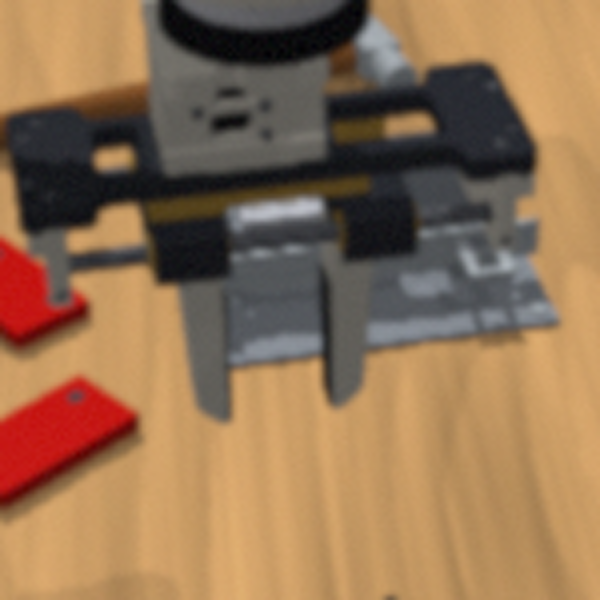

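View pics/z13.png

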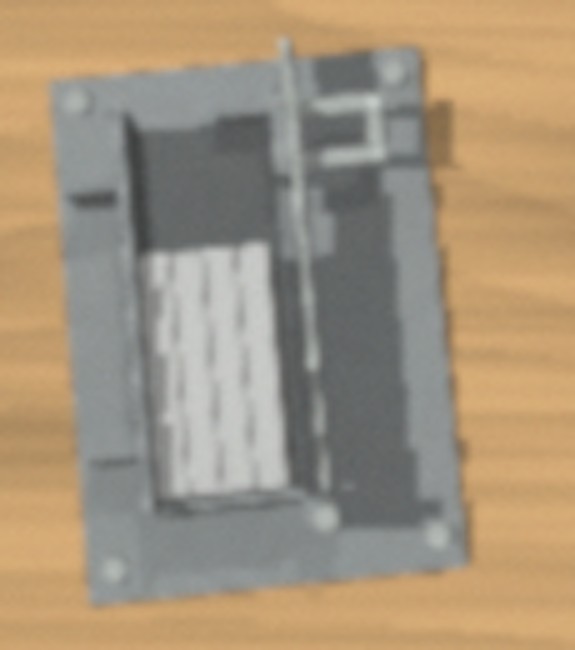

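View pics/side8.png

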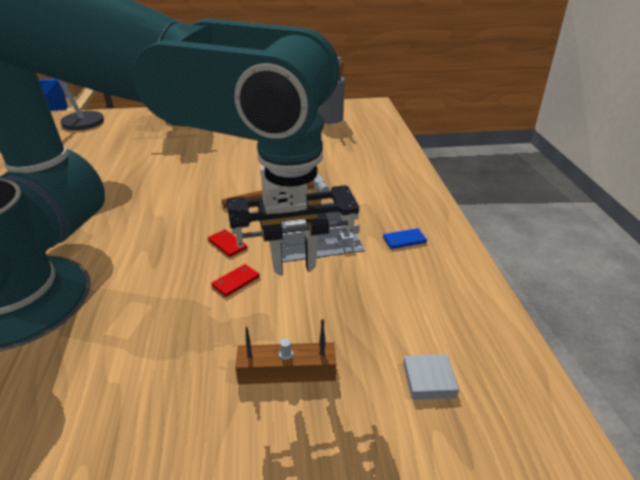

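```bash
python3 - <<'E'
from h import *
import mv
S=dict(np.load('pics/side2.npz'))
# tcp rack then (old P) ~56.5,-56 ->new
pt=mv.inv([.6111,.1204,.0119]);print(pt)
def onrow(u,v,yr):
    o,d=ray(S,u,v);n=np.array([-np.sin(mv.P[2]),np.cos(mv.P[2]),0]);b=mv.W(0,yr,0)
    return mv.inv(o+d*((b-o)@n)/(d@n))-pt
z=lambda x,y:(255+x/5,180+y/5)
for n,q in dict(rleg=(478,155),lleg=(100,200),rodL=(140,168),tipL=(215,315),tipR=(345,303),rodR=(430,133)).items():
    print(n,onrow(*z(*q),pt[1]-8),onrow(*z(*q),pt[1]+8))
E
```

```text
[ 55.4  -55.85  11.9 ]
rleg [92.15 -8.   69.38] [96.97  8.   58.88]
lleg [-77.57  -8.    69.33] [-75.71   8.    58.83]
rodL [-59.47  -8.    83.29] [-57.29   8.    73.03]
tipL [-28.43  -8.     0.22] [-25.71   8.   -11.48]
tipR [31.97 -8.   -2.35] [ 35.74   8.   -14.1 ]
rodR [69.7  -8.   83.85] [74.13  8.   73.6 ]
```

send_rows --increments '[-27,57,0,0,0,0,43,-27,57,0,0,0,0,43,-27,57,0,0,0,0,43,-27,57,30,0,0,0,43,-27,57,30,0,0,0,43]'

```text
t: 15.15
tcp_pos: [0.5314, -0.2443, 0.1358]
ee_rot: [-3.136, -0.154, 0.006]
wrist_force: [-1.5, 0.5, -1.3]
gripper_width: 0.429
```

```bash
python3 - <<'E'
from h import *
import mv; q=mv.inv([.534,-.242,.048]);mv.inc([(q[0],q[1],z,0) for z in(90,53)])
S=snap('side','side9.png');c=S['frame'][230:400,205:365,::-1];cv2.imwrite('pics/z14.png',cv2.resize(c,None,fx=4,fy=3.5,interpolation=cv2.INTER_CUBIC))
E
```

```text
t 15.15 rack tcp [ -61.73 -410.33  135.75] F [-1.49  0.49 -1.27] w 0.4287502608106221 yaw -0.3292880920032752
(np.float64(-58.90403296145499), np.float64(-408.29106639856303), 90, 0) -> [ 2.98 -1.98 45.75] [-0.1   0.21 -0.33]
(np.float64(-58.90403296145499), np.float64(-408.29106639856303), 53, 0) -> [ 3.12 -1.92 82.75] [-0.1   0.21 -0.33]
```

View pics/z14.png

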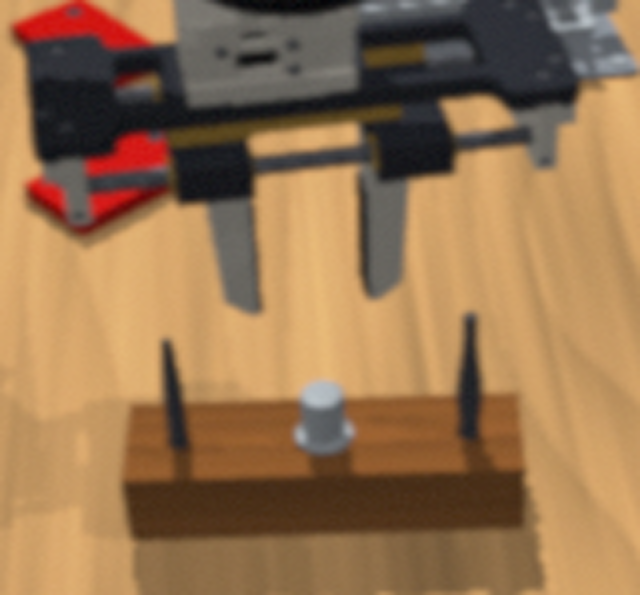

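send_rows --increments '[3,-2,15,0,0,-0.3,43,3,-2,30,0,0,-0.3,43,3,-2,46,0,0,-0.3,43,3,-2,46,0,0,-0.3,43,3,-2,46,0,0,-0.3,43]'

```text
t: 15.62
tcp_pos: [0.5344, -0.2412, 0.0915]
ee_rot: [-3.135, -0.164, 0.007]
wrist_force: [0.3, -0.2, 0.0]
gripper_width: 0.431
```

```bash
python3 - <<'E'
from h import *
import mv; q=mv.inv([.534,-.242,.048]);mv.inc([(q[0],q[1],z,0) for z in(90,53)])
S=snap('side','side10.png');c=S['frame'][230:400,205:365,::-1];cv2.imwrite('pics/z15.png',cv2.resize(c,None,fx=4,fy=3.5,interpolation=cv2.INTER_CUBIC))
E
```

```text
t 15.6167 rack tcp [ -58.37 -407.54   91.54] F [ 0.3  -0.15  0.03] w 0.4312608415060857 yaw 0.047850997828201736
(np.float64(-58.90403296145499), np.float64(-408.29106639856303), 90, 0) -> [-0.53  0.76  1.54] [-0.12  0.24  0.05]
(np.float64(-58.90403296145499), np.float64(-408.29106639856303), 53, 0) -> [-0.37  0.83 38.54] [-0.12  0.24  0.05]
```

View pics/z15.png

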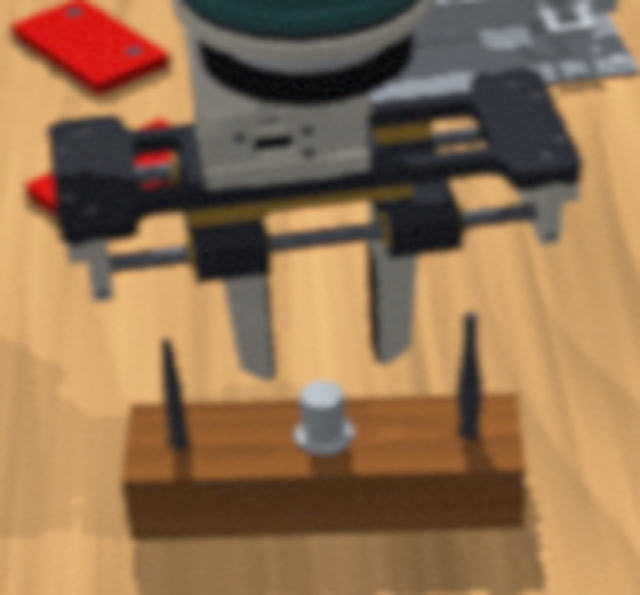

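send_rows --increments '[-0.5,0.8,12,0,0,0,43,-0.5,0.8,24,0,0,0,43,-0.5,0.8,34,0,0,0,43,-0.5,0.8,38,0,0,0,43,-0.5,0.8,38,0,0,0,43]'

```text
t: 16.08
tcp_pos: [0.5337, -0.242, 0.0528]
ee_rot: [-3.135, -0.164, 0.008]
wrist_force: [0.5, -0.4, 0.2]
gripper_width: 0.435
```

```bash
python3 - <<'E'
from h import *
import mv; q=mv.inv([.534,-.242,.048]);mv.inc([(q[0],q[1],z,0) for z in(90,53)])
S=snap('side','side11.png');c=S['frame'][230:400,205:365,::-1];cv2.imwrite('pics/z16.png',cv2.resize(c,None,fx=4,fy=3.5,interpolation=cv2.INTER_CUBIC))
E
```

```text
t 16.0833 rack tcp [ -59.24 -408.24   52.8 ] F [ 0.5  -0.43  0.16] w 0.43544390981170483 yaw 0.04069283965533974
(np.float64(-58.90403296145499), np.float64(-408.29106639856303), 90, 0) -> [  0.16  -0.04 -37.2 ] [-0.14  0.28  0.04]
(np.float64(-58.90403296145499), np.float64(-408.29106639856303), 53, 0) -> [ 0.34  0.05 -0.2 ] [-0.14  0.28  0.04]
```

View pics/z16.png

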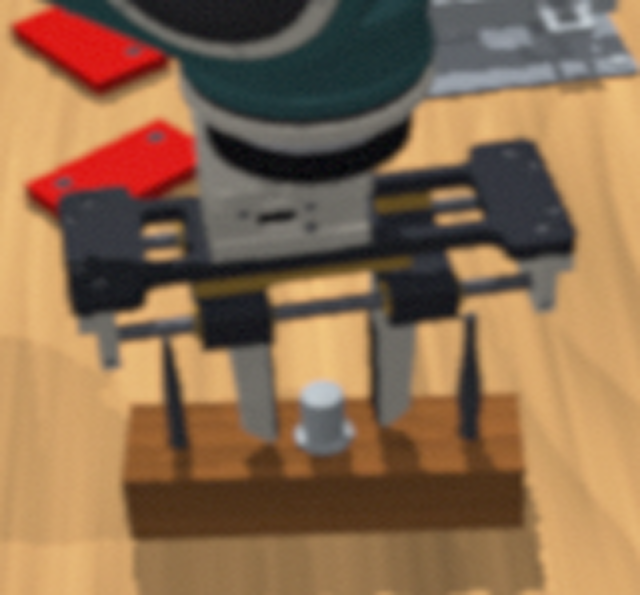

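send_rows --increments '[0,0,0,0,0,0,25,0,0,0,0,0,0,14,0,0,0,0,0,0,10,0,0,0,0,0,0,10,0,0,0,0,0,0,10,0,0,0,0,0,0,10]' --newtons 30

```text
t: 16.63
tcp_pos: [0.5341, -0.2423, 0.0541]
ee_rot: [-3.136, -0.164, 0.006]
wrist_force: [-0.5, 0.3, 3.8]
gripper_width: 0.186
```

send_rows --increments '[0,0,-8,0,0,0,10,0,0,-20,0,0,0,10,0,0,-40,0,0,0,10,0,0,-65,0,0,0,10,0,0,-90,0,0,0,10,0,0,-105,0,0,0,10,0,0,-105,0,0,0,10]'

```text
t: 17.22
tcp_pos: [0.5357, -0.243, 0.1637]
ee_rot: [3.136, 0.164, 0.002]
wrist_force: [0.5, 0.8, -0.2]
gripper_width: 0.189
```

```bash
python3 - <<'E'
from h import *
import mv; mv.inc([(134,-77,150,0)])
S=snap('side','side12.png');c=S['frame'][210:370,215:355,::-1];cv2.imwrite('pics/z17.png',cv2.resize(c,None,fx=5,fy=3.7,interpolation=cv2.INTER_CUBIC))
E
```

```text
t 17.2167 rack tcp [ -57.31 -409.43  163.67] F [ 0.49  0.75 -0.21] w 0.18913168171573336 yaw 0.04052447506744266
(134, -77, 150, 0) -> [ 191.53 -332.32   13.43] [ 0.08 -0.07  0.04]
```

View pics/z17.png

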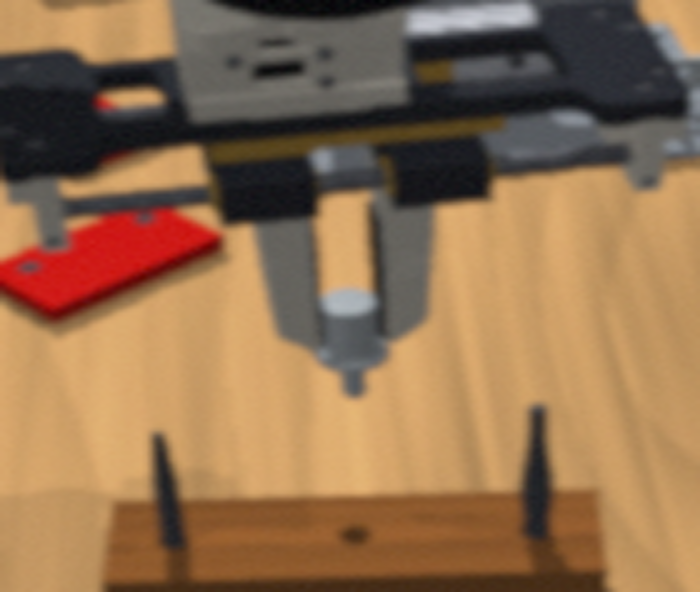

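```bash
python3 - <<'E'
from h import *
import mv
S=dict(np.load('pics/side12.npz'));p=np.array([.5357,-.243,.1637])
im=S['frame'];c=im[282:325,265:305];
print(proj(S,p+[0,0,.017]),proj(S,p+[0,0,-.036]))
cv2.imwrite('pics/z18.png',cv2.resize(c[:,:,::-1],None,fx=16,fy=13.5,interpolation=cv2.INTER_CUBIC))
E
```

```text
[282.5  290.73] [283.86 316.43]
```

View pics/z18.png

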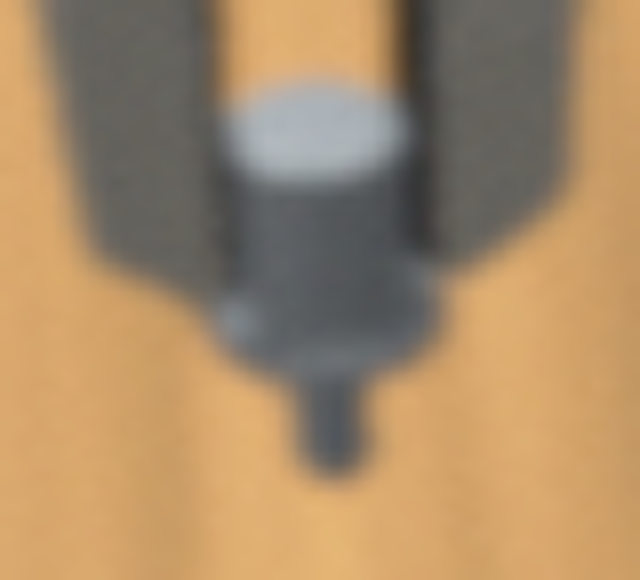

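send_rows --increments '[15,-27,5,0,0,0,10,35,-60,5,0,0,0,10,55,-95,5,0,0,0,10,75,-130,5,0,0,0,10,95,-165,5,0,0,0,10,115,-200,5,0,0,0,10,135,-235,5,0,0,0,10,155,-270,5,0,0,0,10,172,-300,5,0,0,0,10,185,-322,10,0,0,0,10,191,-332,14,0,0,0,10,191,-332,14,0,0,0,10]'

```text
t: 18.27
tcp_pos: [0.69, 0.1093, 0.1438]
ee_rot: [3.137, 0.168, -0.007]
wrist_force: [0.0, 1.2, -0.9]
gripper_width: 0.185
```

```bash
python3 mv.py 134,-77,90,0
```

```text
t 18.2667 rack tcp [132.74 -75.04 143.76] F [ 0.03  1.2  -0.89] w 0.18543613538732975 yaw 0.1619629941525963
(134.0, -77.0, 90.0, 0.0) -> [ 1.5   1.97 53.75] [-0.01  0.26  0.16]
```

send_rows --increments '[1.5,2,10,0,0,0,10,1.5,2,25,0,0,0,10,1.5,2,40,0,0,0,10,1.5,2,50,0,0,0,10,1.5,2,54,0,0,0,10,1.5,2,54,0,0,0,10]'

```text
t: 18.77
tcp_pos: [0.6907, 0.1068, 0.088]
ee_rot: [3.137, 0.167, -0.011]
wrist_force: [0.5, 0.4, -0.7]
gripper_width: 0.187
```

```bash
python3 - <<'E'
from h import *
import mv; mv.inc([(134,-77,90,0),(134,-77,43,0)])
S=snap('side','side13.png');u,v=[int(i) for i in proj(S,mv.W(134,-77,45))];print(u,v,proj(S,mv.W(134,-77,54)),proj(S,mv.W(134,-77,31)));c=S['frame'][v-40:v+30,u-45:u+40,::-1];cv2.imwrite('pics/z19.png',cv2.resize(c,None,fx=8,fy=8,interpolation=cv2.INTER_CUBIC))
E
```

```text
t 18.7667 rack tcp [133.21 -77.61  87.95] F [ 0.53  0.36 -0.7 ] w 0.18650776682878187 yaw 0.12209951883031245
(134, -77, 90, 0) -> [ 0.78 -0.61 -2.05] [-0.    0.39  0.12]
(134, -77, 43, 0) -> [ 1.1  -0.61 44.95] [-0.    0.39  0.12]
345 228 [345.84 225.13] [345.51 233.6 ]
```

View pics/z19.png

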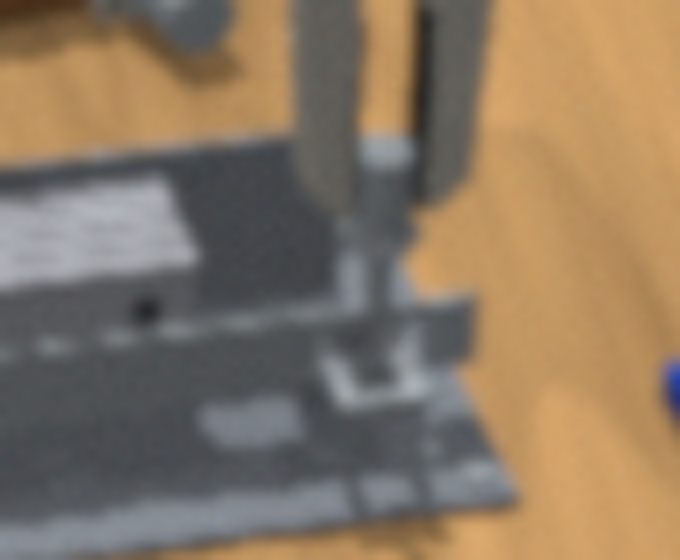

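```bash
python3 - <<'E'
from h import *
import mv
T=dict(np.load('pics/top8.npz'));S=dict(np.load('pics/side13.npz'));S0=dict(np.load('pics/side6.npz'))
for s,P,n,o,k in((T,[.547,.1705,.1042],'a',(270,195),18),(S,[.5518,.1699,.1038],'b',(325,210),14),(S0,[.5518,.1699,.1038],'c',(325,210),14)):
    mv.P=P
    c=cv2.resize(s['frame'][o[1]:o[1]+42,o[0]:o[0]+44,::-1],None,fx=k,fy=k,interpolation=cv2.INTER_CUBIC)
    def pt(q):return tuple(int(i) for i in (proj(s,mv.W(*q))-o+.5)*k-.5)
    for L in([(121,-94,31),(147,-94,31)],[(127,-88,31),(141,-88,31)],[(121,-58,31),(121,-94,31)],[(127,-58,31),(127,-88,31)],[(141,-58,31),(141,-88,31)],[(147,-58,31),(147,-94,31)]):
        cv2.line(c,pt(L[0]),pt(L[1]),(0,0,255),1)
    cv2.circle(c,pt((134,-77,31)),4,(0,255,0),-1)
    cv2.imwrite('pics/z20%s.png'%n,c)
E
```

```text
(no output)
```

View pics/z20a.png

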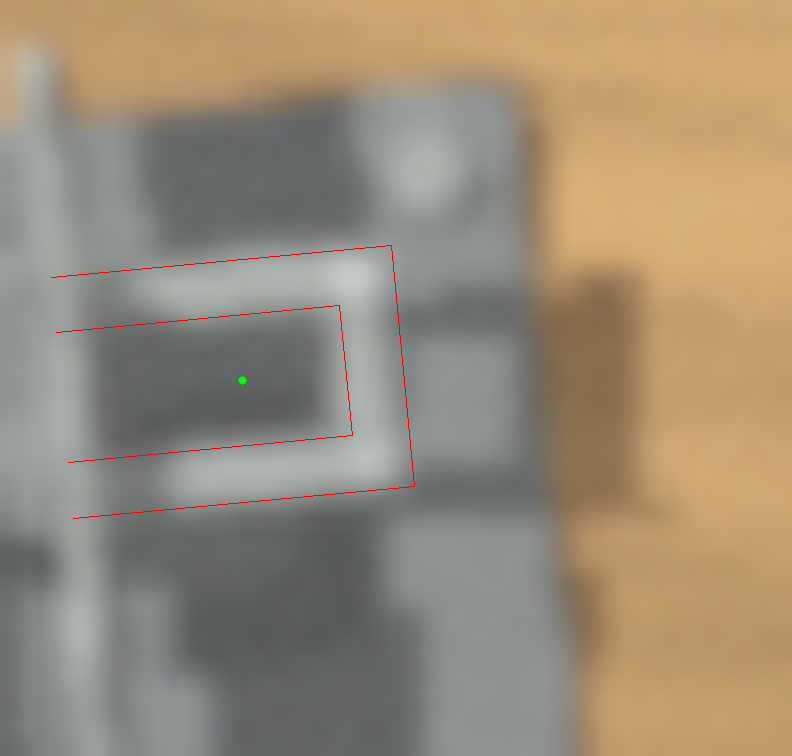

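View pics/z20b.png

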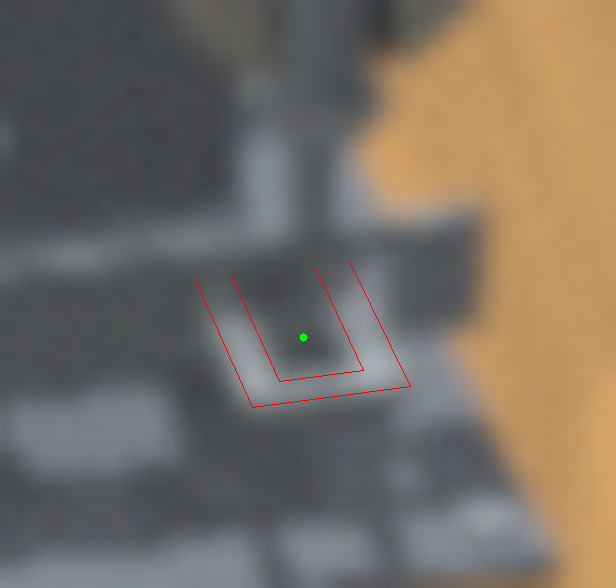

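View pics/z20c.png

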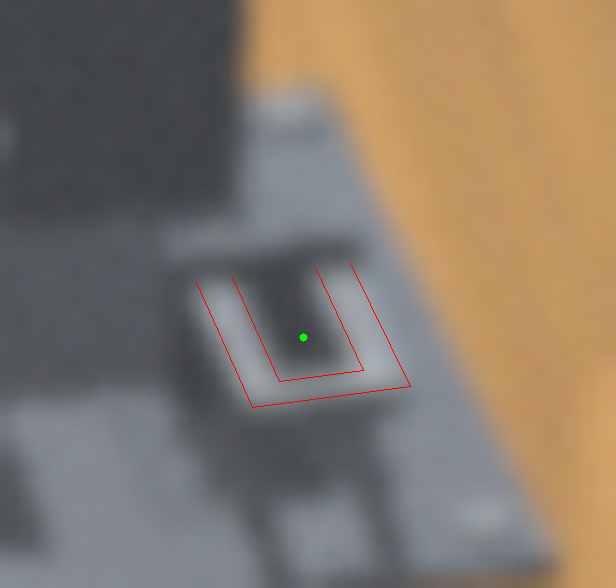

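send_rows --increments '[0,-0.3,8,0,0.4,0,10,0,-0.3,16,0,0.4,0,10,0,-0.3,22,0,0.4,0,10,0,-0.3,26,0,0.4,0,10,0,-0.3,29,0,0.4,0,10,0,-0.3,29,0,0.4,0,10]'

```text
t: 19.32
tcp_pos: [0.6908, 0.1074, 0.0594]
ee_rot: [-3.137, -0.167, -0.001]
wrist_force: [0.1, -0.0, -0.8]
gripper_width: 0.183
```

```bash
python3 - <<'E'
from h import *
import mv; mv.inc([(133,-77,43,0)])
S=snap('side','side14.png');c=S['frame'][180:250,300:385,::-1];cv2.imwrite('pics/z21.png',cv2.resize(c,None,fx=8,fy=8,interpolation=cv2.INTER_CUBIC))
E
```

```text
t 19.3167 rack tcp [133.3  -77.09  59.42] F [ 0.1  -0.01 -0.77] w 0.18262883068305188 yaw 0.1409544690196668
(133, -77, 43, 0) -> [-0.32 -0.09 16.42] [-0.   -0.05  0.14]
```

View pics/z21.png

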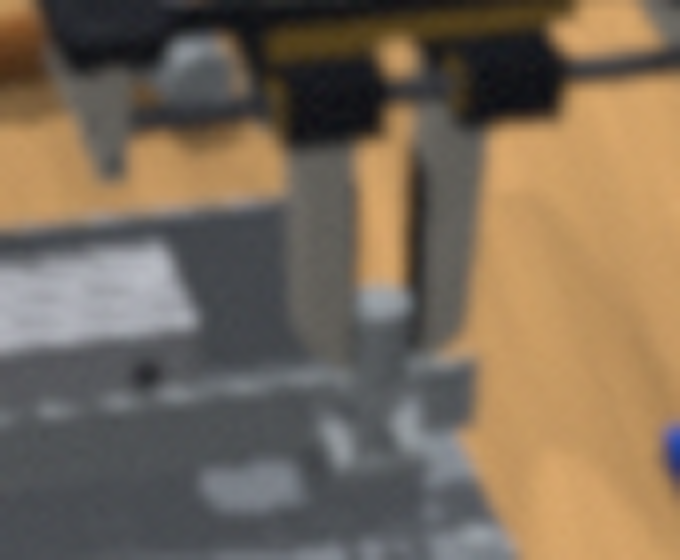

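send_rows --increments '[0,0,4,0,0,0,10,0,0,8,0,0,0,10,0,0,11,0,0,0,10,0,0,13,0,0,0,10,0,0,14.5,0,0,0,10,0,0,15.5,0,0,0,10,0,0,16,0,0,0,10]'

```text
t: 19.95
tcp_pos: [0.691, 0.1074, 0.0439]
ee_rot: [-3.137, -0.167, -0.002]
wrist_force: [-1.0, 0.3, -0.9]
gripper_width: 0.185
```

```bash
python3 mv.py 133,-77,43,0
```

```text
t 19.95 rack tcp [133.52 -77.1   43.85] F [-1.03  0.29 -0.87] w 0.1854714298053664 yaw 0.1374197905726704
(133.0, -77.0, 43.0, 0.0) -> [-0.52 -0.1   0.85] [-0.   -0.07  0.14]
```

send_rows --increments '[0,0,0.7,0,0,0,10,0,0,1.4,0,0,0,10,0,0,2.1,0,0,0,10,0,0,2.6,0,0,0,10]'

```text
t: 20.28
tcp_pos: [0.6912, 0.1074, 0.0429]
ee_rot: [-3.137, -0.167, -0.003]
wrist_force: [-8.6, -0.9, 16.2]
gripper_width: 0.188
```

send_rows --increments '[0,0,0.3,0,0,0,10,0,0,0,0,0,0,30,0,0,0,0,0,0,40,0,0,0,0,0,0,40]'

```text
t: 20.62
tcp_pos: [0.6912, 0.1074, 0.0428]
ee_rot: [-3.137, -0.167, -0.003]
wrist_force: [-0.1, 0.5, 0.1]
gripper_width: 0.346
```

```bash
python3 - <<'E'
from h import *
import mv; mv.inc([(134,-77,150,0)])
S=snap('side','side15.png');c=S['frame'][180:250,300:385,::-1];cv2.imwrite('pics/z22.png',cv2.resize(c,None,fx=8,fy=8,interpolation=cv2.INTER_CUBIC))
E
```

```text
t 20.6167 rack tcp [133.74 -77.07  42.84] F [-0.08  0.53  0.1 ] w 0.3458610425033935 yaw 0.1395538026676001
(134, -77, 150, 0) -> [   0.48   -0.08 -107.16] [-0.01 -0.12  0.14]
```

View pics/z22.png

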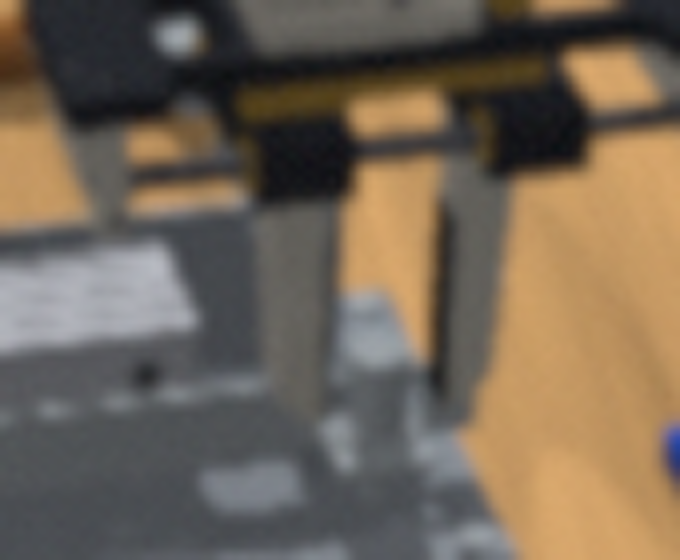

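Released with the pin seated. Next I'll rise straight up and clear the rack.

send_rows --increments '[0,0,-10,0,0,0,40,0,0,-30,0,0,0,40,0,0,-60,0,0,0,40,0,0,-95,0,0,0,40,0,0,-130,0,0,0,40,-40,30,-140,0,0,0,40,-80,70,-140,0,0,0,40,-120,110,-140,0,0,0,40,-160,150,-140,0,0,0,40,-190,180,-140,0,0,0,40,-200,190,-140,0,0,0,40,-200,190,-140,0,0,0,40]'

```text
t: 21.67
tcp_pos: [0.5101, -0.1047, 0.1833]
ee_rot: [3.137, 0.166, 0.004]
wrist_force: [0.1, -0.2, -0.6]
gripper_width: 0.398
```

```bash
python3 - <<'E'
from h import *
S=snap('side','side16.png');T=snap('top','top16.png')
print(manip.get_state()['wrist_force'],manip.get_state()['t'])
c=S['frame'][180:260,265:380,::-1];cv2.imwrite('pics/z23.png',cv2.resize(c,None,fx=6.5,fy=6.5,interpolation=cv2.INTER_CUBIC))
c=T['frame'][190:320,215:330,::-1];cv2.imwrite('pics/z24.png',cv2.resize(c,None,fx=4.5,fy=4.5,interpolation=cv2.INTER_CUBIC))
E
```

```text
[1.73891838 0.0671063  0.24099219] 21.7667
```

View pics/z23.png

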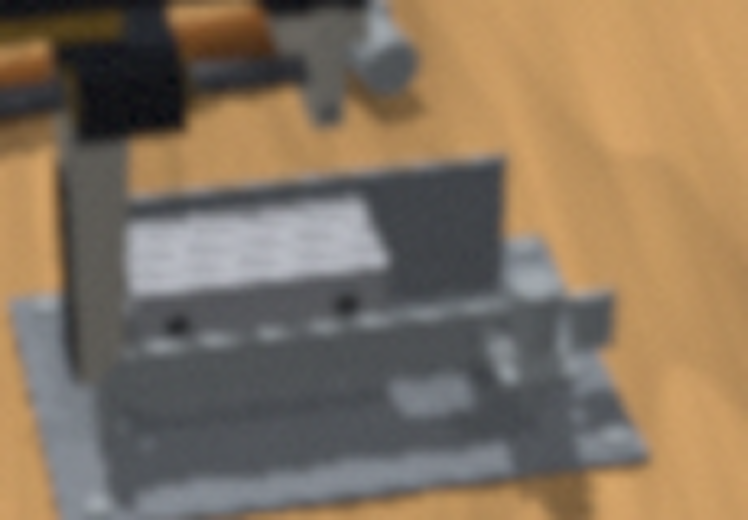

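View pics/z24.png

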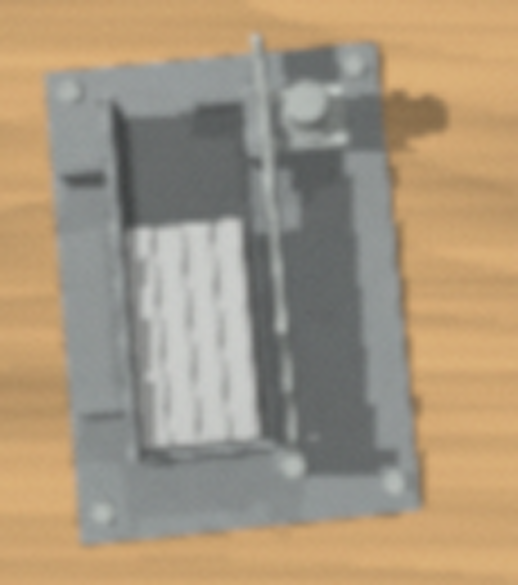

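View pics/side16.png

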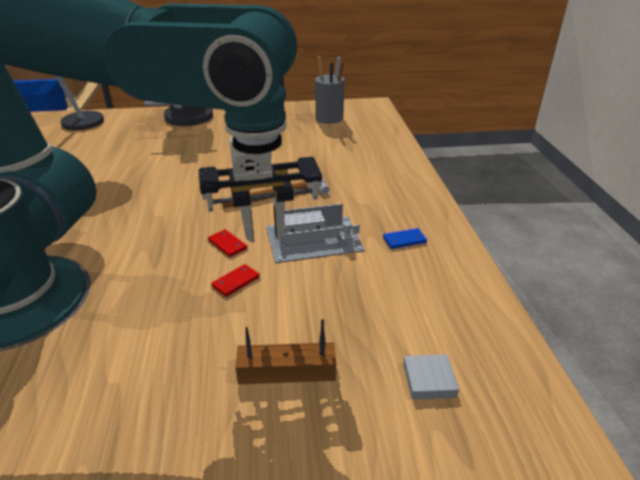

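View pics/top16.png

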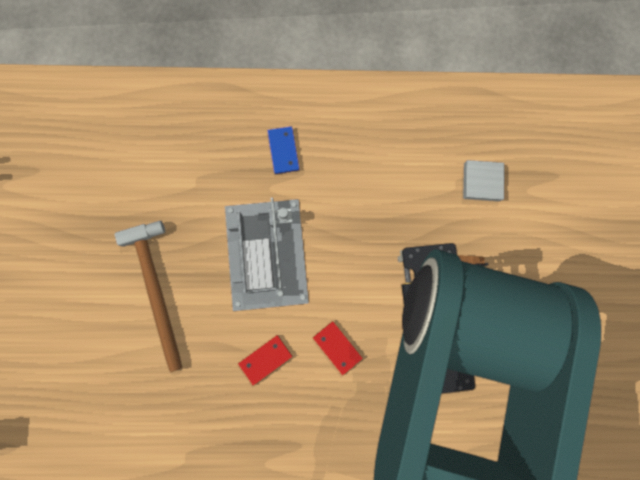

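```bash
python3 - <<'E'
from h import *
import mv
mv.P=[.547,.1705,.1042];T=dict(np.load('pics/top16.npz'))
for z in(60,63):print((proj(T,mv.W(134,-77,z))-[215,190])*4.5+2)
mv.P=[.5518,.1699,.1038];S=dict(np.load('pics/side16.npz'))
for z in(60,63,31):print((proj(S,mv.W(134,-77,z))-[265,180])*6.5+3)
c=S['frame'][212:250,325:370,::-1];cv2.imwrite('pics/z25.png',cv2.resize(c,None,fx=14,fy=14,interpolation=cv2.INTER_CUBIC))
for z in(60,34,31):print(z,(proj(S,mv.W(134,-77,z))-[325,212])*14+6)
E
```

```text
[304.46 104.75]
[304.09 103.38]
[533.78 282.03]
[534.08 274.71]
[531.   351.67]
60 [309.23 158.98]
34 [303.85 293.66]
31 [303.24 308.97]
```

View pics/z25.png

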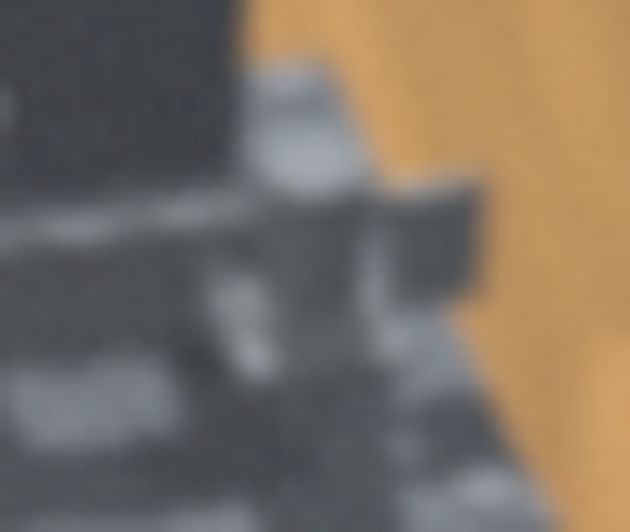

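```bash
python3 -c "
from plant import manip
print(manip.hand_in())"
```

```text
the job is handed in; nothing more can be done
None
```

The job is done and handed in at about t = 22 s of the 67 s allowed.

**What I did**
- **Plates:** I pushed them upright against the backstop by their feet, then squared their ends against the fence with one push across all four. A second press at the front stopped at the same place as the first, so the row was still tight.
- **Hasp:** I swung it shut until it met a hard stop at about 13 N, within about 0.3 mm of where its closed face should be.
- **Pin:** I took it from the stand and lowered it through the staple loop until it seated at about 16 N. The height was within about 0.1 mm of the flange resting on the staple. Then I let go and moved clear.

**Last checks**
- Both cameras showed the plates tight and flush and the hasp over its staple. The pin head was within about a pixel of its expected seated position in both.
- Nothing touched the punches, hammer or bench block, and they look unmoved. In the last top view the arm hid the stand and punches, so for those I only have the side view.
- The highest wrist force I saw was 36 N, during the first push on the plates with the fingertips. I read force only at the end of each move, so a brief higher peak is possible.

**Disagreement:** the two cameras differed by 4 to 5 mm along world x (roughly the rack's x). I settled this with the plate and hasp contact positions, which agreed with each other to a fraction of a millimetre.

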